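Load the contact exposure frame and snap its back under the spring clips

ROBOT

A 7-joint arm with a two-finger parallel gripper is mounted at the origin on the work surface; the furniture and walls round the work are solid. World frame = base frame: x ahead of the robot, y to its left, z up, the work surface at z = 0. Lengths are in m, angles in rad, forces in N, time in s.
With the tool pointing down it reaches from about 0.4 to 0.85 m from the base axis. Payload 10.4 kg.
Tool frame: the origin (TCP) lies on the centre line of the jaws, within the pads' length; the fingertips stand 17 mm ahead of it and the grasp point (between the pads) lies 2 mm behind it (manip.tcp_to_tips is the distance from the TCP to the fingertips, in m); z points along the fingers, x is the direction in which the jaws open and shut, and the axes are right-handed (so a half turn about z gives the same grasp; the last joint's range is limited). The gripper opens to 85 mm and grips with 20 to 120 N. Pads are 22 mm wide; open, the fingers measure 114 mm over their backs; the gripper's body (76 mm by 85 mm) begins 54 mm behind the grasp point. The pads swing forward as they close: fully open they stand 13 mm farther back than shut.
Start: joints at [1.286, 0.332, -0.065, 1.46, 0.022, 1.35, -0.088], TCP at [0.162, -0.604, 0.21] pointing down, gripper open.
Joint ranges: [-2.6, 2.6], [-0.5, 2.12], [-1.47, 1.34], [0.16, 2.42], [-1.27, 4.41], [0.06, 2.06], [-2.6, 2.6]. Speed limits (rad/s): [2.22, 2.22, 2.79, 2.79, 3.14, 3.14, 3.14].

INTERFACE

Orientations are given as a unit quaternion [x, y, z, w].
In Python, from workcell import manip gives the robot as it stands.
- The arm moves only by the shell command python3 -m pendant 'ROWS' [FORCE]. ROWS is JSON, a list of rows, each a list of 3 entries, a list of its own where there are three numbers: the shift along the world's x, y, z in cm, then the turn, a rotation vector about the world's x, y, z in degrees, then the closure in counts, from 0 (fully open) to 255 (shut). A call has 1 to 12 rows; each row shifts and turns the pose as measured when the row begins; what a row does not reach is not made up. A row lasts 1/8 s, in which the tool goes at most 62.5 mm and 10.7 degrees, less where a joint would pass 70% of its speed; a pose out of reach is approached as far as the arm can. A call is refused whole if a number of a shift passes 6.25 or a number of a turn 10.7, either way. A call with a gripper value outside its range is refused whole. The fingers move at their own pace and stop on an object; FORCE is the grip in N (left out, the last holds). Time passes only in rows, so rows that do not move let the fingers close. It gives the time, the measured TCP pose, the force and the opening at its end, in the units of the state.
- manip.get_obs(): the state, without advancing time (a new reading comes with each control period).
- manip.camera(name): name is "scene" or "top" or "wrist"; returns a dict with "pixels" (384x512x3 uint8, red, green, blue), "range_z" (384x512 float32, m along the optical axis (not along the pixel's ray), 0 where there is no reading), "K" (3x3 intrinsics, pixels), "dist" ([k1, k2, p1, p2, k3] as OpenCV has them; the pictures are not rectified), "origin" and "rotation" of the camera in the world; the wrist camera has in their place "hand_eye" (4x4, takes a point from camera to tool coordinates, whose origin is the TCP and whose axes are the tool frame's). Camera axes: x right, y down, z forward; pixel columns grow to the right and rows downward; lengths in m; the calibration is good to about 2 mm. A picture is of the moment at which its call begins: read the wrist's pose just before it.
- manip.hand_in(): hands the job in, once; it reports no verdict.
The state is a dict: "clock": time; "joint_pos": joint angles; "joint_velocities": joint speeds; "tau": joint torques, N m; "position": TCP position; "ee_rot": TCP orientation; "ft_force": force on the tool from outside, world axes, zero at the start; "torque": the same for the moment, N m; "grip_width": opening from 0.0 (shut) to 1.0 (fully open).
Only numpy, scipy, OpenCV 4.12 (cv2) and the standard library are available. Lean on these libraries where they do the work, as an engineer would, in place of code of your own. Each camera call takes 0.05 s, during which the arm holds its last target.

TASK

Load the small exposure frame for a test stencil: flat into its well, on the glass, put first the film plate with the star, then the test screen, then the cork-faced pressure board, each as it lies now (upper face up). Last lay the back board on top with its grip bar upward and push it down until both end clips have snapped over its ends, then let go and leave the pack so.

Things in the scene. Friction and masses are not known exactly. Their poses are not given: they have to be found in the camera images.
- frame_bed (a point): Centre of the glass's upper face in the exposure frame, 10 mm above the table. z up, y along the frame's long side (towards clip_a). The well above it is 64 mm (x) by 98 mm (y). Loaded, the layers lie above the glass at 0-8 mm (film plate), 8-20 (test screen), 20-30 (pressure board), 30-38 (back board's panel). All pieces may go in turned half round.
- exposure_frame: The frame, fixed, level: base 104 x 168 x 10 mm; origin under its centre, axes as frame_bed. Well ends: bevelled rails, |y| 49 mm, 28 mm over the glass. Sides: four sheet guides, |x| 32, |y| 28-48, 40 mm high, then flared to |x| 38 at 50 mm; between them open for fingers down to the glass. The back board lies over the rails, its ends between the clips.
- film_plate_center (a point): Film plate: pale metal carrier 58 mm (x) by 92 mm (y), 8 mm thick; the white film in its window bears a black five-pointed star in a hexagon. Point at its centre, half-way up; z up, y along its long side. Lies flat on the table, star up. Grip it across the 58 mm.
- test_screen_center (a point): Test screen: light timber frame 58 mm (x) by 92 mm (y), 12 mm thick, with a dark gridded mesh in its window. Point at its centre, half-way up; z up, y along its long side. Lies flat on the table. Grip it across the 58 mm; it is stiff.
- pressure_board_center (a point): Pressure board: plain slab without window or handle, 58 mm (x) by 92 mm (y), 10 mm thick, plywood faced with cork, cork up. Point at its centre, half-way up; z up, y along its long side. Lies flat on the table. Grip it across the 58 mm.
- back_board_grip (a point): Back board: longest panel, plywood 58 mm (x) by 124 mm (y), 8 mm thick; dark timber grip bar along its middle, 14 mm (x) by 56 mm (y), 20 mm high. Point at the bar's centre, 18 mm above the panel's underside; z up, y along the long side. Lies flat, bar up. Grip it across the bar's 14 mm. Its ends overhang the frame's end rails and go under the clips.
- clip_a (a joint): Sprung steel clip, 30 mm wide, beyond the +y end rail: lean of its leaf outward in rad, 0 relaxed, at most 0.4. Nose at y = 56 mm, 40 mm above the glass; from it a lip slants outward to y = 70 mm, 60 mm above the glass. The back board forces it to 0.1 to 0.25, then it springs back near 0 over the board. Both clips together need a push of about 10 N.
- clip_b (a joint): The same clip at the frame's -y end, mirrored (positive is outward, towards -y).
Not all that is in view belongs to the job. What is shaped like the part that bears film_plate_center but blue is not meant.

How it is judged:
By the outcome, as a careful person would: the job done as asked, in the order asked, and still so for the second after the job is handed in, with the robot touching nothing.
It also fails if it takes over 102 s, if anything falls off the work surface, if the arm or the gripper's body presses on something with over 40 N, if the wrist force passes 120 N, or if a joint passes its speed limit or range.

## Working session

There is one attempt and no reset: what is moved stays moved. The work goes in short steps, Python scripts to look and compute and a shell command to move; the robot and the scene stay as the last step left them, time stands still between calls to the robot, and variables do not carry over. Pictures are saved under pics/ and viewed, and the job is handed in when it is done.

```bash
mkdir -p pics; ls; cat > h.py <<'E'
import numpy as np, cv2
from workcell import manip
from scipy.spatial.transform import Rotation as R
def snap(name,fn=None):
    o=manip.get_obs(); c=manip.camera(name)
    if name=='wrist':
        T=np.eye(4);T[:3,:3]=R.from_quat(o['ee_rot']).as_matrix();T[:3,3]=o['position']
        M=T@np.array(c['hand_eye']); c['origin']=M[:3,3]; c['rotation']=M[:3,:3]
    if fn: cv2.imwrite('pics/'+fn,c['pixels'][:,:,::-1])
    return c
def plane(c,uv,z):
    uv=np.asarray(uv,float).reshape(-1,1,2)
    n=cv2.undistortPoints(uv,np.array(c['K'],float),np.array(c['dist'],float)).reshape(-1,2)
    d=np.c_[n,np.ones(len(n))]@np.array(c['rotation']).T
    o=np.array(c['origin']); t=(z-o[2])/d[:,2]
    return o+d*t[:,None]
def cloud(c):
    K=np.array(c['K']);h,w=c['range_z'].shape
    v,u=np.mgrid[:h,:w]
    n=cv2.undistortPoints(np.stack([u,v],-1).reshape(-1,1,2).astype(float),K,np.array(c['dist'],float)).reshape(-1,2)
    z=c['range_z'].reshape(-1,1)
    p=np.c_[n,np.ones(len(n))]*z
    return (p@np.array(c['rotation']).T+np.array(c['origin'])).reshape(h,w,3)
E
python3 - <<'E'
from h import *
print(manip.get_obs())
for n in ['scene','top','wrist']:
    c=snap(n,n+'0.png'); print(n,c['origin'],np.array(c['rotation']).round(3).tolist(),c['K'],c['dist'])
E
```

```text
pics
{'clock': 0.0, 'joint_pos': array([ 1.28639817,  0.33285729, -0.06468395,  1.46094456,  0.02162758,
        1.34989392, -0.08850493]), 'joint_velocities': array([ 0.00118449,  0.00051441, -0.00316359,  0.00072299, -0.00012756,
       -0.00118498, -0.00112911]), 'tau': array([-7.35903923e-04, -6.25451088e+01,  4.86370479e-02, -3.91604877e+01,
        1.60960498e-02,  9.99510870e-03, -1.20800823e-04]), 'position': array([ 0.16163129, -0.60332069,  0.20922348]), 'ee_rot': array([ 7.93354904e-01, -6.08758985e-01, -5.86521579e-04, -3.88455894e-04]), 'ft_force': array([-0.7434905 , -0.49187937,  0.62994668]), 'torque': array([-0.01588517, -0.00029301,  0.0137013 ]), 'grip_width': 1.0031766269071256}
scene [0.28066347 0.55521195 0.77890896] [-0.211, 0.915, -0.333, 0.087] [[384.04407869   0.         249.59706565]
 [  0.         384.04407869 184.92258891]
 [  0.           0.           1.        ]] [-0.01833878  0.          0.          0.          0.        ]
top [ 0.36770609 -0.01316858  1.16295964] [-0.698, 0.71, -0.063, 0.073] [[380.36532376   0.         249.67141548]
 [  0.         380.36532376 188.17019944]
 [  0.           0.           1.        ]] [-0.0070166  0.         0.         0.         0.       ]
wrist [ 0.24087035 -0.58311235  0.37249578] [[0.259, -0.916, -0.307], [-0.966, -0.246, -0.081], [-0.002, 0.317, -0.948]] [[267.75020225   0.         254.43350875]
 [  0.         267.75020225 191.81125301]
 [  0.           0.           1.        ]] [0.01296075 0.         0.         0.         0.        ]
```

```bash
sed -i "s/^    if fn:/    elif np.size(c['rotation'])==4: c['rotation']=R.from_quat(c['rotation']).as_matrix()\n    if fn:/" h.py
```

```text
(no output)
```

View pics/top0.png

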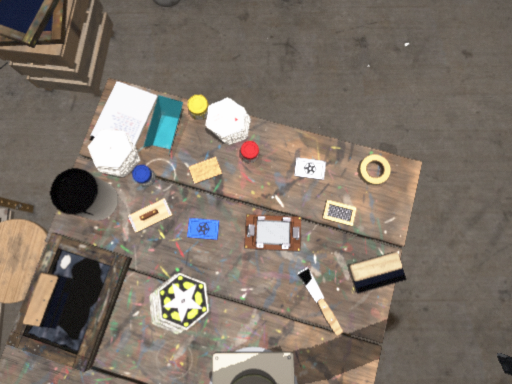

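View pics/scene0.png

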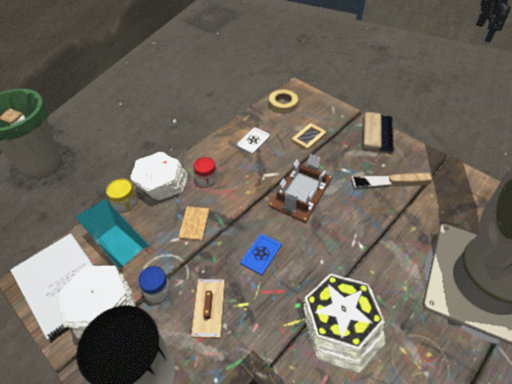

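View pics/wrist0.png

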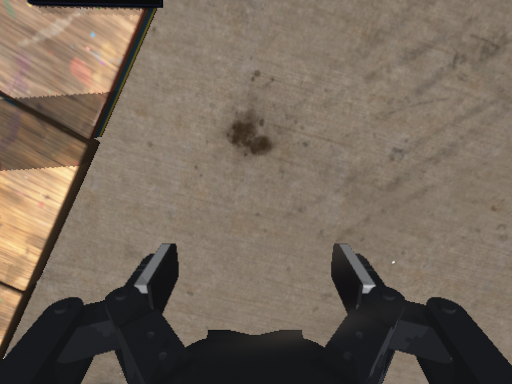

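```bash
python3 - <<'E'
from h import *
c=snap('top'); im=c['pixels'][:,:,::-1].copy()
rois={'film':(290,150,335,186,.008),'screen':(318,195,362,232,.012),'press':(184,152,226,186,.010),'back':(124,194,178,236,.008),'frame':(240,206,306,258,.01)}
P=cloud(c)
print('table z',np.median(P[230:245,210:235,2]))
for n,(a,b,d,e,z) in rois.items():
    cen=plane(c,[[(a+d)/2,(b+e)/2]],z)[0]; print(n,cen.round(3),np.hypot(*cen[:2]).round(3))
big=cv2.resize(im[140:265,115:370],None,fx=3,fy=3,interpolation=cv2.INTER_CUBIC)
cv2.imwrite('pics/top_crop.png',big)
E
```

```text
table z 0.0002842212423965762
film [ 0.653 -0.196  0.008] 0.681
screen [ 0.508 -0.272  0.012] 0.576
press [0.655 0.14  0.01 ] 0.67
back [0.514 0.305 0.008] 0.597
frame [ 0.456 -0.067  0.01 ] 0.461
```

View pics/top_crop.png

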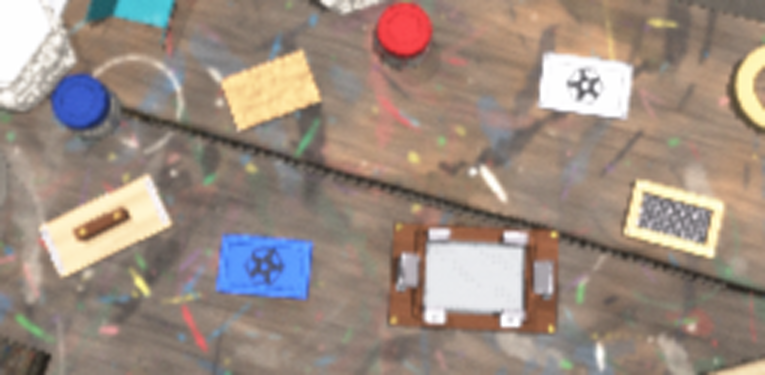

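```bash
cat >> h.py <<'E'
def rect(c,mask,z):
    cs,_=cv2.findContours(mask.astype(np.uint8),cv2.RETR_EXTERNAL,cv2.CHAIN_APPROX_NONE)
    k=max(cs,key=cv2.contourArea)
    p=plane(c,k.reshape(-1,2),z)
    r=cv2.minAreaRect((p[:,:2]*1000).astype(np.float32))
    b=cv2.boxPoints(r); e=[b[1]-b[0],b[2]-b[1]]; l=max(e,key=lambda v:np.hypot(*v))
    return np.array(r[0]),sorted(r[1]),np.degrees(np.arctan2(l[1],l[0]))%180
E
python3 - <<'E'
from h import *
R0={'top':{'film':(290,150,335,186,.008),'screen':(318,195,362,232,.012),'press':(184,152,226,186,.010),'back':(124,194,178,236,.008)},
'scene':{'film':(232,124,274,156,.008),'screen':(288,118,330,152,.012),'press':(174,202,214,246,.010),'back':(186,272,228,342,.008)}}
for cam in ['top','scene']:
    c=snap(cam); im=c['pixels']; hsv=cv2.cvtColor(im,cv2.COLOR_RGB2HSV)
    for n,(a,b,d,e,z) in R0[cam].items():
        m=np.zeros(im.shape[:2],np.uint8)
        g=im[b:e,a:d].astype(int).max(2)
        t=cv2.threshold(g.astype(np.uint8),0,255,cv2.THRESH_OTSU)
        m[b:e,a:d]=t[1]
        m=cv2.morphologyEx(m,cv2.MORPH_CLOSE,np.ones((7,7)))if 0 else m
        print(cam,n,t[0],*rect(c,m,z))
    cen=None
c=snap('top');im=c['pixels'];P=cloud(c)
# glass & frame
b,e,a,d=205,260,238,308
s=P[b:e,a:d]; 
for lo,hi in [(.004,.016),(.03,.045),(.045,.075)]:
    q=s[(s[...,2]>lo)&(s[...,2]<hi)]; 
    r=cv2.minAreaRect((q[:,:2]*1000).astype(np.float32)); print(lo,len(q),r)
g=im[b:e,a:d]; m=np.zeros(im.shape[:2],np.uint8)
m[b:e,a:d]=((g.min(2)>150)*255); print(rect(c,m,.01))
m[b:e,a:d]=((g[...,0].astype(int)-g[...,2]>35)&(s[...,2]>.003))*255; print(rect(c,m,.01))
E
```

```text
top film 199.0 [ 667.49658203 -189.77026367] [89.15039825439453, 93.23462677001953] 80.960594
top screen 188.0 [ 521.56219482 -281.14694214] [83.96240234375, 108.58971405029297] 73.890816
top press 190.0 [658.48931885 145.69262695] [70.92802429199219, 98.3000717163086] 109.51094
top back 192.0 [513.48937988 313.69573975] [61.54969024658203, 133.3324432373047] 115.16829
scene film 180.0 [ 660.54205322 -186.77966309] [73.86317443847656, 94.57515716552734] 80.559616
scene screen 172.0 [ 511.69210815 -268.82910156] [61.47727966308594, 95.37992858886719] 74.13768
scene press 169.0 [654.83294678 148.13916016] [65.51270294189453, 101.78568267822266] 109.71601
scene back 174.0 [514.78137207 310.63497925] [57.77121353149414, 123.49508666992188] 115.22925
0.004 1516 ((459.90057373046875, -66.28018951416016), (202.3323211669922, 159.5977783203125), 88.15960693359375)
0.03 179 ((453.83697509765625, -71.2099380493164), (127.02831268310547, 83.01898956298828), 86.06683349609375)
0.045 209 ((454.1605224609375, -64.6696548461914), (143.14315795898438, 80.92509460449219), 86.91845703125)
(array([456.13302612, -67.17811584]), [93.96688079833984, 101.0579833984375], np.float32(86.84566))
(array([458.83056641, -45.43743896]), [107.94778442382812, 126.50675201416016], np.float32(85.79245))
```

```bash
python3 -m pendant '[[[3,5,0],[0,0,8],0],[[3,5,0],[0,0,10],0],[[3,5,0],[0,0,10],0],[[3,5,0],[0,0,10],0],[[3,5,0],[0,0,10],0],[[3,5,0],[0,0,10],0],[[3,5,0],[0,0,10],0],[[3,5,0],[0,0,4],0],[[3,5,0],[0,0,0],0],[[2,5,0],[0,0,0],0],[[0,3.5,0],[0,0,0],0]]'
```

```text
clock: 1.72
position: [0.4565, -0.0524, 0.2106]
ee_rot: [1.0, -0.007, 0.002, 0.003]
ft_force: [0.3, 0.0, -0.6]
grip_width: 0.997
```

```bash
python3 - <<'E'
from h import *
c=snap('wrist','wf.png')
P=cloud(c); np.savez('wf.npz',P=P,im=c['pixels'])
print(plane(c,[[256,192]],0.01))
E
```

```text
[[ 0.45929069 -0.09466     0.01      ]]
```

View pics/wf.png

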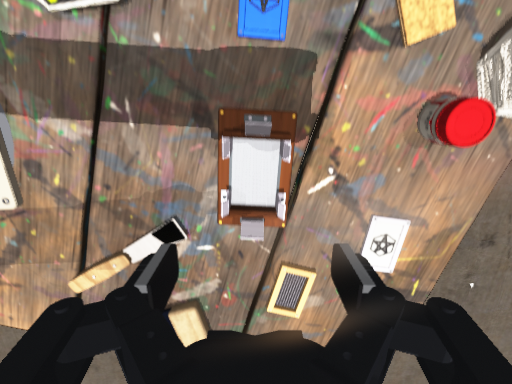

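```bash
python3 - <<'E'
from h import *
d=np.load('wf.npz'); P=d['P']; im=d['im']
crop=im[95:250,205:310,::-1]; cv2.imwrite('pics/wfc.png',cv2.resize(crop,None,fx=3.8,fy=3.8,interpolation=cv2.INTER_CUBIC))
print('table',np.median(P[250:270,200:240,2]),'glass',np.median(P[150:200,240:270,2]))
E
```

```text
table -0.0010334855479364469 glass 0.009747275142024642
```

View pics/wfc.png

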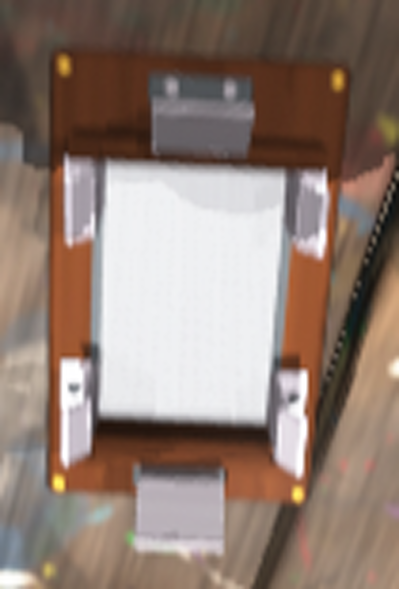

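```bash
python3 - <<'E'
from h import *
c=snap('wrist'); t=snap('top')
f=lambda a:(np.array(a)+.5)/3.8-.5+[205,95]
for a in ([[64,65],[338,78],[298,494],[58,484]],[[52,52],[350,66],[306,502],[48,490]]):
    p=plane(c,f(a),.0105)[:,:2]*1000
    print(p.round(1).tolist(),p.mean(0).round(1))
    for i in range(4): v=p[(i+1)%4]-p[i]; print(np.hypot(*v).round(1),np.degrees(np.arctan2(v[1],v[0])).round(1))
im=t['pixels'][200:265,235:310,::-1]; cv2.imwrite('pics/tc.png',cv2.resize(im,None,fx=8,fy=8,interpolation=cv2.INTER_CUBIC))
E
```

```text
[[415.3, 20.7], [509.1, 15.4], [499.2, -141.9], [405.1, -136.4]] [457.2 -60.6]
94.0 -3.2
157.7 -93.6
94.3 176.7
157.4 86.3
[[411.4, 24.9], [513.0, 19.3], [502.5, -145.4], [401.0, -139.0]] [457. -60.]
101.8 -3.2
165.1 -93.7
101.6 176.3
164.2 86.4
```

View pics/tc.png

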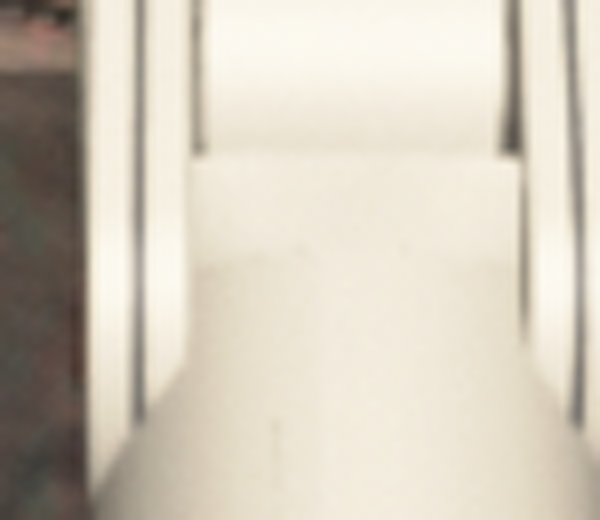

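```bash
python3 - <<'E'
from h import *
im=cv2.imread('pics/top0.png')[200:265,235:310]; cv2.imwrite('pics/tc2.png',cv2.resize(im,None,fx=8,fy=8,interpolation=cv2.INTER_CUBIC))
E
```

```text
(no output)
```

View pics/tc2.png

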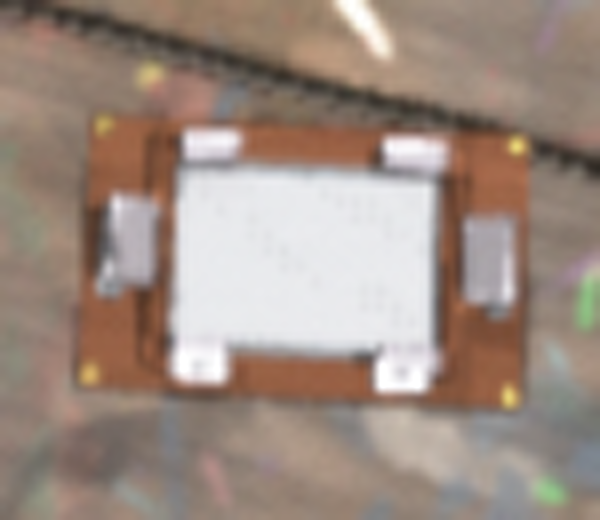

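```bash
python3 - <<'E'
from h import *
c=snap('top')
f=lambda a:(np.array(a)+.5)/8-.5+[235,200]
for a in ([[104,126],[517,146],[509,396],[90,374]],[[92,116],[530,136],[522,406],[78,386]]):
    p=plane(c,f(a),.0105)[:,:2]*1000
    print(p.round(1).tolist(),p.mean(0).round(1))
    for i in range(4): v=p[(i+1)%4]-p[i]; print(np.hypot(*v).round(1),np.degrees(np.arctan2(v[1],v[0])).round(1))
# scene studs
s=snap('scene','scene1.png')
E
```

```text
[[507.6, 8.8], [497.4, -147.8], [403.8, -141.1], [414.3, 15.4]] [455.8 -66.2]
156.9 -93.7
93.9 175.9
156.8 86.1
93.5 -4.0
[[511.5, 13.4], [501.1, -152.8], [400.0, -145.8], [409.9, 19.9]] [455.6 -66.3]
166.5 -93.6
101.4 176.0
166.0 86.6
101.8 -3.7
```

```bash
python3 - <<'E'
from h import *
im=cv2.imread('pics/scene0.png')[145:228,260:340]; cv2.imwrite('pics/sc.png',cv2.resize(im,None,fx=7,fy=7,interpolation=cv2.INTER_CUBIC))
im=cv2.imread('pics/wf.png')[205:325,255:420]; cv2.imwrite('pics/wfd.png',cv2.resize(im,None,fx=4,fy=4,interpolation=cv2.INTER_CUBIC))
E
```

```text
(no output)
```

View pics/sc.png

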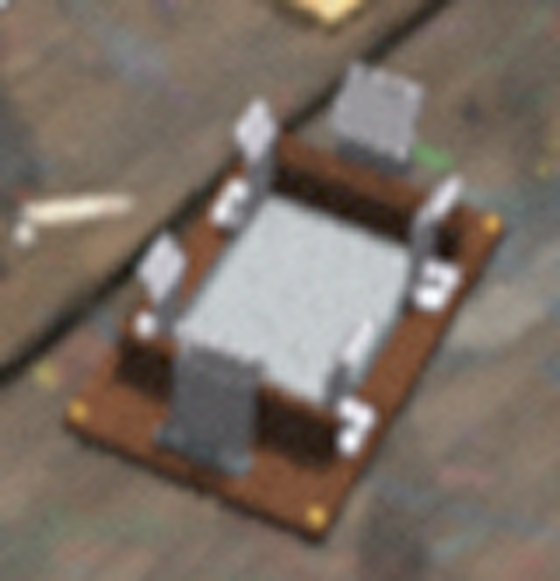

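View pics/wfd.png

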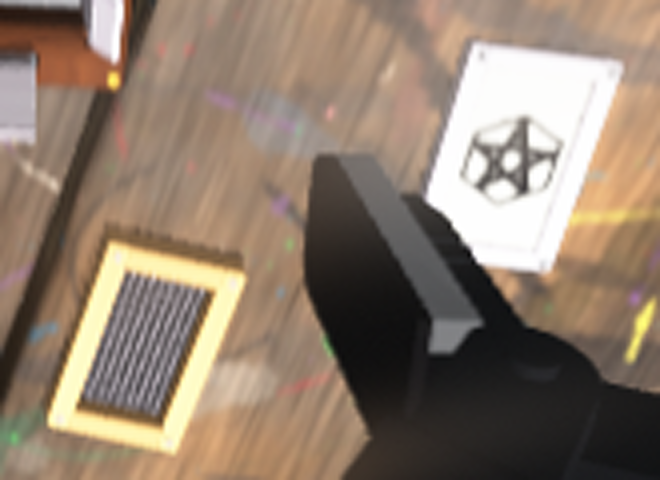

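```bash
python3 - <<'E'
from h import *
s=snap('scene'); w=snap('wrist')
f=lambda a:(np.array(a)+.5)/7-.5+[260,145]
p=plane(s,f([[78,410],[492,223],[316,517]]),.0105)[:,:2]*1000
print('scene',p.round(1).tolist(),p[:2].mean(0))
g=lambda a:(np.array(a)+.5)/4-.5+[255,205]
p=plane(w,g([[472,42],[547,272],[622,65]]),.008)[:,:2]*1000
print('film',p.round(1).tolist(),p[:2].mean(0))
p=plane(w,g([[108,240],[245,268],[178,452],[48,425]]),.012)[:,:2]*1000
print('screen',p.round(1).tolist(),p.mean(0))
E
python3 - <<'E'
import cv2
im=cv2.imread('pics/top0.png')
cv2.imwrite('pics/t1.png',cv2.resize(im[145:240,285:370],None,fx=6,fy=6,interpolation=cv2.INTER_CUBIC))
E
```

```text
scene [[507.7, 9.7], [402.8, -139.6], [413.8, 16.8]] [455.25554612 -64.92046185]
film [[630.4, -139.3], [672.5, -240.4], [687.3, -149.7]] [ 651.4491681  -189.83236897]
screen [[496.1, -219.4], [550.6, -233.4], [527.1, -324.3], [472.2, -309.0]] [ 511.50113568 -271.56836086]
```

View pics/t1.png

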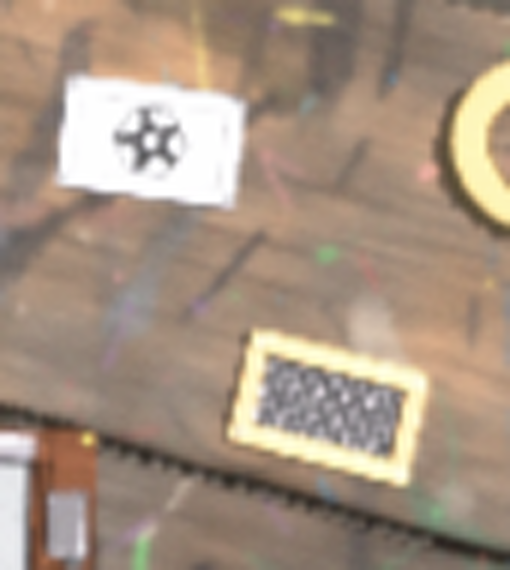

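```bash
python3 - <<'E'
from h import *
c=snap('top')
f=lambda a:(np.array(a)+.5)/6-.5+[285,145]
for n,a,z in (('film',[[72,78],[245,98],[234,206],[60,186]],.008),('screen',[[255,330],[428,377],[405,485],[230,440]],.012)):
    p=plane(c,f(a),z)[:,:2]*1000; print(n,p.mean(0))
    for i in range(4): v=p[(i+1)%4]-p[i]; print(np.hypot(*v).round(1),np.degrees(np.arctan2(v[1],v[0])).round(1))
E
```

```text
film [ 652.2536605  -187.91850883]
90.5 -97.9
58.1 171.4
90.2 82.2
58.4 -8.3
screen [ 511.25034179 -270.28274736]
89.9 -106.6
56.6 164.4
89.9 74.4
58.1 -15.6
```

```bash
python3 - <<'E'
from h import *
print(manip.get_obs()['position'],manip.get_obs()['joint_velocities'].round(4))
c=snap('wrist','wf2.png'); P=cloud(c)
im=c['pixels'];print(c['origin'])
cv2.imwrite('pics/wf2c.png',cv2.resize(im[95:250,205:310,::-1],None,fx=3.8,fy=3.8,interpolation=cv2.INTER_CUBIC))
# yellow studs
hsv=cv2.cvtColor(im,cv2.COLOR_RGB2HSV); m=cv2.inRange(hsv,(18,150,140),(35,255,255)); m[:95]=0;m[250:]=0;m[:,:205]=0;m[:,305:]=0
n,l,s,ce=cv2.connectedComponentsWithStats(m)
for i in range(1,n): print(ce[i].round(1),s[i,4],(plane(c,[ce[i]],.0105)[0]*1000).round(1),(P[int(ce[i][1]),int(ce[i][0])]*1000).round(1))
E
```

```text
[ 0.45546509 -0.05649501  0.21037354] [ 0.0002  0.0015 -0.0049  0.0004 -0.0002  0.0001 -0.0012]
[0.45663651 0.02552463 0.37305352]
[222. 110.] 9 [415.9  14.3  10.5] [415.9  14.3  10. ]
[294.2 113.5] 10 [509.5   8.2  10.5] [509.3   8.8   9.6]
[221.1 220.2] 8 [ 405.4 -141.9   10.5] [ 405.3 -141.3   10.8]
[283.6 223.4] 5 [ 498.2 -149.    10.5] [ 497.4 -148.7    9.6]
[285. 222.] 1 [ 500.3 -146.7   10.5] [ 500.4 -147.     9.8]
```

```bash
python3 -c "
from workcell import manip; print(manip.tcp_to_tips)"; python3 -m pendant '[[[5,-3.3,0],[0,0,-4],0],[[5,-3.3,0],[0,0,-3.4],0],[[5,-3.3,0],[0,0,0],0],[[4.6,-3.3,-5],[0,0,0],0],[[0,0,-4],[0,0,0],0],[[0,0,0],[0,0,0],0],[[0,0,0],[0,0,0],0]]'; python3 - <<'E'
from h import *
o=manip.get_obs();print(o['position'],2*np.degrees(np.arctan2(o['ee_rot'][1],o['ee_rot'][0])))
c=snap('wrist','w1.png')
E
```

```text
0.017
clock: 3.05
position: [0.6468, -0.1927, 0.1278]
ee_rot: [0.997, -0.081, 0.002, 0.006]
ft_force: [0.0, 0.8, 0.3]
grip_width: 1.001
[ 0.64684456 -0.19267796  0.12783519] -9.322167783872038
```

View pics/w1.png

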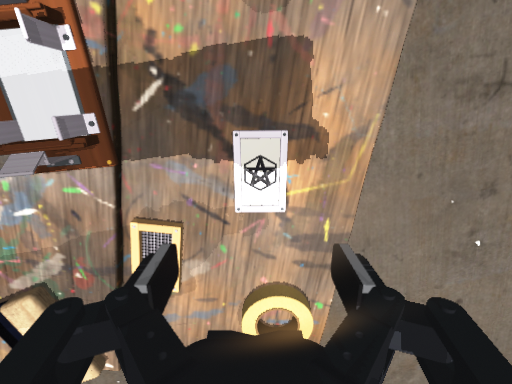

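```bash
cat >> h.py <<'E'
def jaw():
    o=manip.get_obs(); M=R.from_quat(o['ee_rot']).as_matrix()
    return o['position']*1000, np.degrees(np.arctan2(M[1,0],M[0,0])), M[:,2]
def meas(c,box,z,fn,vmin=170):
    a,b,d,e=box
    im=c['pixels']; m=np.zeros(im.shape[:2],np.uint8)
    m[b:e,a:d]=fn(im[b:e,a:d].astype(int))*255
    m=cv2.morphologyEx(m,cv2.MORPH_OPEN,np.ones((3,3)))
    return rect(c,m,z)
E
python3 - <<'E'
from h import *
print(jaw())
c=snap('wrist')
print(meas(c,(220,115,305,225),.008,lambda g:(g.min(2)>130)&(np.ptp(g,axis=2)<60)))
E
```

```text
(array([ 646.69354881, -192.59169579,  127.80485058]), np.float64(-9.312502275144817), array([ 0.00314331, -0.01195568, -0.99992359]))
(array([ 654.41955566, -187.30610657]), [70.69107818603516, 92.02661895751953], np.float32(80.57685))
```

```bash
python3 - <<'E'
from h import *
c=snap('wrist')
p=plane(c,[[234,130.5],[288,130.5],[286.5,212.5],[235.5,212.5]],.008)[:,:2]*1000;print(p.round(1).tolist(),p.mean(0))
for i in range(4): v=p[(i+1)%4]-p[i]; print(np.hypot(*v).round(1),np.degrees(np.arctan2(v[1],v[0])).round(1))
E
```

```text
[[635.5, -138.0], [690.6, -147.0], [677.8, -238.4], [620.0, -228.8]] [ 655.96812894 -188.0646792 ]
55.8 -9.3
92.3 -98.0
58.5 170.6
92.2 80.4
```

```bash
python3 -m pendant '[[[0.6,0.4,-4],[0.7,0.2,0.4],45],[[0.1,0.1,-3],[0,0,0],45],[[0,0,0],[0,0,0],45],[[0,0,0],[0,0,0],45]]' 40; python3 - <<'E'
from h import *
print(jaw()); c=snap('wrist','w2.png')
E
```

```text
clock: 3.7
position: [0.6573, -0.1877, 0.0652]
ee_rot: [0.997, -0.077, 0.006, 0.001]
ft_force: [-0.5, 1.4, 0.2]
grip_width: 0.822
(array([ 657.34092394, -187.656469  ,   65.16354718]), np.float64(-8.866192199109916), array([ 0.01098459, -0.00376313, -0.99993259]))
```

View pics/w2.png

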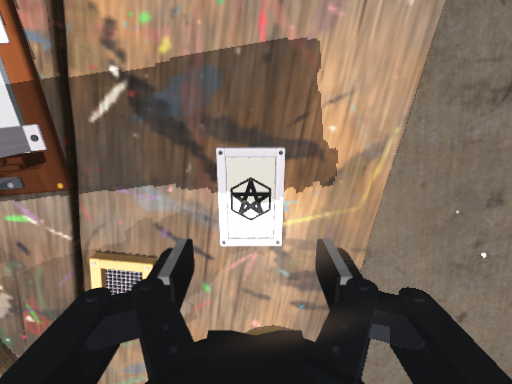

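```bash
python3 - <<'E'
from h import *
print(jaw()); c=snap('wrist')
p=plane(c,[[217,147.5],[285.5,147.5],[283.5,246.5],[219,246.5]],.008)[:,:2]*1000;print(p.round(1).tolist(),p.mean(0))
for i in range(4): v=p[(i+1)%4]-p[i]; print(np.hypot(*v).round(1),np.degrees(np.arctan2(v[1],v[0])).round(1))
E
```

```text
(array([ 657.29189104, -187.68858188,   65.12631872]), np.float64(-8.868171711338197), array([ 0.01095113, -0.00383277, -0.99993269]))
[[635.0, -138.0], [690.5, -146.8], [677.9, -238.2], [618.6, -228.5]] [ 655.49940444 -187.8661798 ]
56.3 -9.0
92.3 -97.9
60.0 170.8
92.0 79.8
```

```bash
python3 -m pendant '[[[-0.2,0,-2.5],[0.2,0.6,0],45],[[0,0,-1.8],[0,0,0],45],[[0,0,-0.2],[0,0,0],45],[[0,0,0],[0,0,0],45]]'; python3 - <<'E'
from h import *
print(jaw()); c=snap('wrist','w3.png')
E
```

```text
clock: 4.3
position: [0.6553, -0.1881, 0.0182]
ee_rot: [0.997, -0.077, 0.0, 0.0]
ft_force: [0.0, -0.7, 0.8]
grip_width: 0.822
(array([ 655.33022165, -188.076598  ,   18.18979999]), np.float64(-8.889147102291908), array([ 7.59495402e-04, -7.37651917e-04, -9.99999440e-01]))
```

View pics/w3.png

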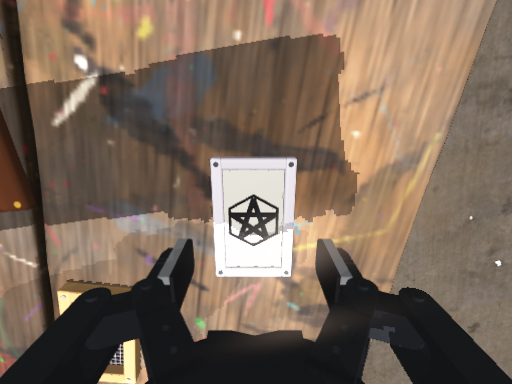

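```bash
python3 -m pendant '[[[0,0,-0.3],[0,0,0],45],[[0,0,-0.3],[0,0,0],45],[[0,0,0],[0,0,0],45]]'; python3 -c "
from h import *
print(jaw(),manip.get_obs()['ft_force'])"
```

```text
clock: 4.72
position: [0.656, -0.1882, 0.013]
ee_rot: [0.997, -0.078, 0.001, 0.001]
ft_force: [-0.0, 0.4, -0.2]
grip_width: 0.822
(array([ 655.96336523, -188.1754491 ,   12.95682041]), np.float64(-8.893359067876656), array([ 0.00232648, -0.00120851, -0.99999656])) [-0.03630172  0.39655305 -0.15248756]
```

```bash
python3 -m pendant '[[[0,0,0],[0,0,0],65],[[0,0,0],[0,0,0],75],[[0,0,0],[0,0,0],100],[[0,0,0],[0,0,0],100],[[0,0,0],[0,0,0],100]]' 40; python3 - <<'E'
from h import *
print(jaw(),manip.get_obs()['ft_force']); c=snap('wrist','w4.png')
E
```

```text
clock: 5.35
position: [0.6562, -0.1882, 0.0134]
ee_rot: [0.997, -0.078, 0.002, 0.001]
ft_force: [0.4, 1.2, -0.5]
grip_width: 0.608
(array([ 656.20288936, -188.23735249,   13.39614718]), np.float64(-8.89781599845485), array([ 0.00293315, -0.00138992, -0.99999473])) [ 0.43306695  1.24261329 -0.50957133]
```

View pics/w4.png

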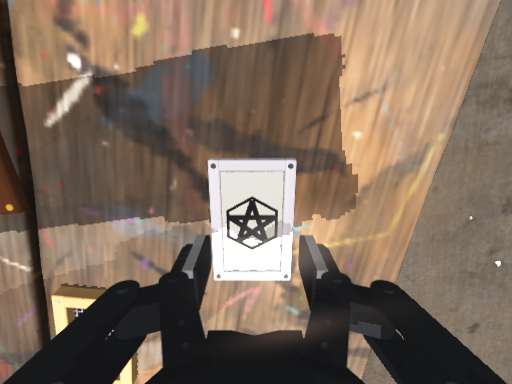

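```bash
python3 -m pendant '[[[0,0,0],[0,0,0],115],[[0,0,0],[0,0,0],130],[[0,0,0],[0,0,0],150],[[0,0,0],[0,0,0],150]]' 40; python3 - <<'E'
from h import *
print(jaw(),manip.get_obs()['ft_force']); c=snap('wrist','w5.png')
E
```

```text
clock: 5.9
position: [0.6562, -0.1882, 0.0134]
ee_rot: [0.997, -0.078, 0.001, 0.001]
ft_force: [0.5, 0.2, -0.2]
grip_width: 0.411
(array([ 656.17723245, -188.20248824,   13.35845523]), np.float64(-8.894550262039154), array([ 0.00286855, -0.00133808, -0.99999499])) [ 0.45849456  0.22549021 -0.2492444 ]
```

View pics/w5.png

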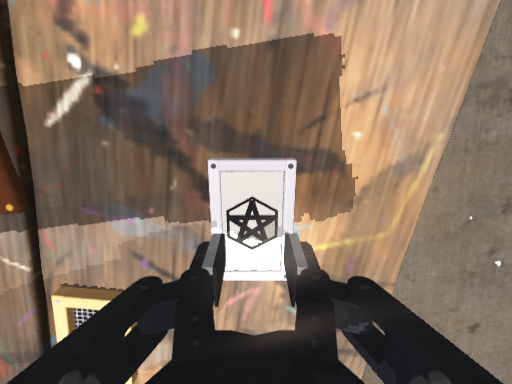

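```bash
python3 - <<'E'
from h import *
o=manip.get_obs()
c=snap('wrist'); P=cloud(c)
M=R.from_quat(o['ee_rot']).as_matrix()
T=(P-o['position'])@M*1000  # tool coords
for r in (236,240,246,255,265,280,295):
    print(r,[(x,T[r,x].round(0).astype(int).tolist()) for x in (206,212,216,220,288,292,297,303)])
E
```

```text
236 [(206, [-35, 13, 14]), (212, [-23, -11, -30]), (216, [-21, -11, -30]), (220, [-19, -11, -30]), (288, [19, -11, -30]), (292, [21, -11, -30]), (297, [24, -11, -30]), (303, [36, 13, 14])]
240 [(206, [-36, 16, 14]), (212, [-23, -10, -34]), (216, [-20, -11, -35]), (220, [-18, -11, -35]), (288, [19, -10, -34]), (292, [21, -11, -34]), (297, [23, -10, -34]), (303, [36, 16, 14])]
246 [(206, [-26, -7, -34]), (212, [-22, -11, -41]), (216, [-20, -10, -40]), (220, [-17, -11, -41]), (288, [18, -10, -40]), (292, [20, -11, -41]), (297, [22, -11, -41]), (303, [27, -6, -33])]
255 [(206, [-23, -10, -49]), (212, [-20, -10, -49]), (216, [-18, -11, -50]), (220, [-17, -7, -43]), (288, [18, -5, -41]), (292, [19, -11, -49]), (297, [21, -11, -49]), (303, [24, -11, -50])]
265 [(206, [-22, -11, -58]), (212, [-19, -11, -58]), (216, [-17, -10, -57]), (220, [-17, -2, -45]), (288, [18, 0, -42]), (292, [18, -9, -55]), (297, [20, -10, -57]), (303, [23, -10, -57])]
280 [(206, [-20, -12, -71]), (212, [-19, -6, -62]), (216, [-17, -3, -59]), (220, [-17, 4, -49]), (288, [18, 7, -45]), (292, [18, -1, -56]), (297, [19, -5, -61]), (303, [20, -12, -71])]
295 [(206, [-18, -12, -80]), (212, [-19, 2, -63]), (216, [-18, 6, -58]), (220, [-27, 65, 14]), (288, [27, 65, 13]), (292, [18, 5, -60]), (297, [20, 2, -63]), (303, [19, -11, -79])]
```

```bash
python3 - <<'E'
from h import *
c=snap('scene','s5.png'); P=cloud(c)
# gripper points near TCP
o=manip.get_obs()
d=np.hypot(P[...,0]-o['position'][0],P[...,1]-o['position'][1])
m=(d<.055)&(P[...,2]>.015)&(P[...,2]<.3)
v,u=np.nonzero(m); print(u.min(),u.max(),v.min(),v.max(),np.percentile(P[m][:,2],[0,1,5,50]))
cv2.imwrite('pics/s5c.png',cv2.resize(c['pixels'][60:200,180:340,::-1],None,fx=4.5,fy=4.5))
E
```

```text
231 270 49 135 [0.03540658 0.04485889 0.07023921 0.20513717]
```

View pics/s5c.png

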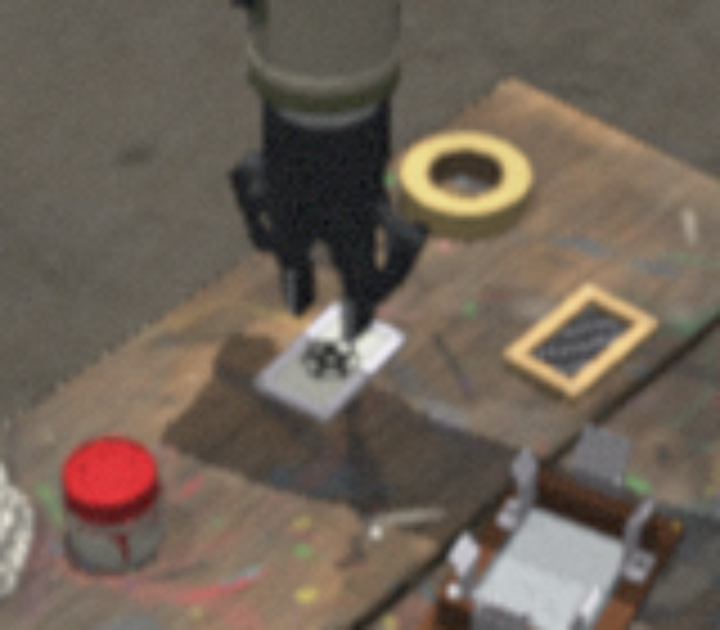

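```bash
python3 -m pendant '[[[0,0,0],[0,0,0],52],[[0,0,0],[0,0,0],52],[[0,0,0],[0,0,0],52],[[-0.1,0,-1.5],[0,0.2,0],52],[[0,0,-1.3],[0,0,0],52],[[0,0,-0.2],[0,0,0],52],[[0,0,0],[0,0,0],52]]' 40; python3 - <<'E'
from h import *
o=manip.get_obs();print(jaw(),o['ft_force'],o['grip_width'])
c=snap('wrist','w6.png'); P=cloud(c)
M=R.from_quat(o['ee_rot']).as_matrix()
T=(P-o['position'])@M*1000
for r in range(228,262,4):
    print(r,[(x,T[r,x].round(0).astype(int).tolist()) for x in (188,192,196,316,320)])
E
```

```text
clock: 6.92
position: [0.6543, -0.1881, -0.0199]
ee_rot: [0.997, -0.077, -0.001, 0.001]
ft_force: [-0.3, -0.3, 0.6]
grip_width: 0.799
(array([ 654.34367086, -188.06978341,  -19.91619477]), np.float64(-8.889800591144137), array([-2.49009080e-03, -9.11240246e-04, -9.99996485e-01])) [-0.29372603 -0.31361816  0.55665242] 0.7994244600303761
228 [(188, [-39, -10, -18]), (192, [-37, -10, -18]), (196, [-34, -10, -19]), (316, [37, -10, -19]), (320, [39, -10, -19])]
232 [(188, [-39, -7, -19]), (192, [-37, -7, -18]), (196, [-35, -7, -19]), (316, [37, -8, -20]), (320, [39, -8, -19])]
236 [(188, [-40, -5, -19]), (192, [-37, -5, -20]), (196, [-35, -5, -19]), (316, [37, -5, -20]), (320, [40, -5, -19])]
240 [(188, [-36, -10, -33]), (192, [-34, -10, -34]), (196, [-35, -2, -18]), (316, [34, -9, -32]), (320, [36, -11, -35])]
244 [(188, [-35, -10, -38]), (192, [-33, -8, -35]), (196, [-35, 1, -18]), (316, [34, -7, -32]), (320, [35, -11, -39])]
248 [(188, [-34, -10, -42]), (192, [-34, -5, -34]), (196, [-35, 3, -19]), (316, [34, -5, -33]), (320, [34, -9, -40])]
252 [(188, [-34, -8, -42]), (192, [-33, -4, -36]), (196, [-36, 7, -18]), (316, [34, -2, -33]), (320, [34, -7, -41])]
256 [(188, [-34, -6, -43]), (192, [-34, -1, -35]), (196, [-36, 9, -19]), (316, [34, 0, -34]), (320, [34, -5, -42])]
260 [(188, [-34, -5, -45]), (192, [-34, 0, -37]), (196, [-33, 5, -29]), (316, [35, 2, -34]), (320, [34, -4, -43])]
```

View pics/w6.png

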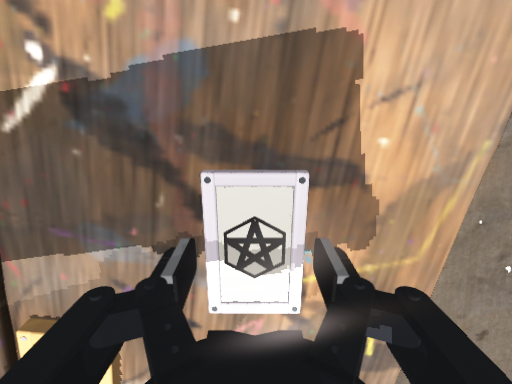

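```bash
python3 -m pendant '[[[0.1,0,-0.6],[0,-0.1,0],52],[[0,0,-0.3],[0,0,0],52],[[0,0,0],[0,0,0],80],[[0,0,0],[0,0,0],110],[[0,0,0],[0,0,0],110],[[0,0,0],[0,0,0],110]]' 40; python3 - <<'E'
from h import *
o=manip.get_obs();print(jaw(),o['ft_force'],o['grip_width'])
c=snap('wrist','w7.png')
E
```

```text
clock: 7.72
position: [0.6578, -0.1885, -0.0253]
ee_rot: [0.997, -0.078, 0.002, 0.001]
ft_force: [0.3, 0.0, 1.7]
grip_width: 0.665
(array([ 657.75406406, -188.49721434,  -25.32123234]), np.float64(-8.91031132775888), array([ 0.0040732 , -0.00266921, -0.99998814])) [0.28835467 0.0041769  1.72863268] 0.6654205632559368
```

View pics/w7.png

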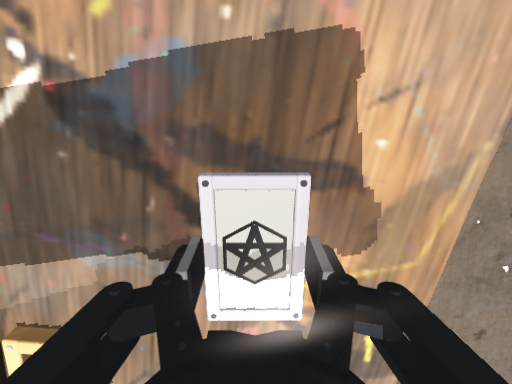

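```bash
python3 -m pendant '[[[0,0,0],[0,0,0],60],[[-0.1,0,-0.2],[0,0,0],60],[[0,0,-0.3],[0.15,0.2,0],60],[[0,0,0],[0,0,0],110],[[0,0,0],[0,0,0],110],[[0,0,0],[0,0,0],110]]' 50; python3 - <<'E'
from h import *
o=manip.get_obs();print(jaw(),o['ft_force'],o['grip_width'])
c=snap('wrist','w8.png'); P=cloud(c)
M=R.from_quat(o['ee_rot']).as_matrix()
T=(P-o['position'])@M*1000
for r in range(232,262,4):
    print(r,[(x,T[r,x].round(0).astype(int).tolist()) for x in (192,196,200,310,314,318)])
E
```

```text
clock: 8.52
position: [0.6587, -0.1888, -0.0252]
ee_rot: [0.997, -0.078, 0.002, 0.001]
ft_force: [-0.2, -0.4, 1.0]
grip_width: 0.664
(array([ 658.66386503, -188.76773278,  -25.20070231]), np.float64(-8.93350597386125), array([ 0.00416387, -0.0018337 , -0.99998965])) [-0.16472678 -0.44629324  1.0371695 ] 0.6638951649403283
232 [(192, [-36, -10, -24]), (196, [-33, -10, -24]), (200, [-31, -10, -24]), (310, [32, -11, -25]), (314, [35, -10, -23]), (318, [37, -10, -24])]
236 [(192, [-34, -11, -30]), (196, [-32, -11, -30]), (200, [-30, -10, -30]), (310, [31, -10, -29]), (314, [33, -11, -30]), (318, [37, -8, -25])]
240 [(192, [-34, -10, -33]), (196, [-31, -11, -35]), (200, [-29, -11, -35]), (310, [31, -10, -33]), (314, [32, -11, -34]), (318, [35, -10, -33])]
244 [(192, [-32, -11, -39]), (196, [-30, -11, -39]), (200, [-28, -10, -38]), (310, [29, -11, -39]), (314, [32, -11, -39]), (318, [34, -11, -39])]
248 [(192, [-32, -11, -43]), (196, [-30, -10, -42]), (200, [-28, -9, -40]), (310, [29, -10, -43]), (314, [30, -11, -43]), (318, [33, -11, -43])]
252 [(192, [-31, -10, -46]), (196, [-29, -10, -46]), (200, [-28, -8, -42]), (310, [28, -9, -44]), (314, [30, -11, -47]), (318, [32, -10, -46])]
256 [(192, [-30, -10, -49]), (196, [-28, -10, -50]), (200, [-28, -6, -43]), (310, [29, -7, -44]), (314, [29, -10, -50]), (318, [31, -11, -50])]
260 [(192, [-29, -11, -54]), (196, [-28, -9, -51]), (200, [-28, -4, -43]), (310, [29, -5, -45]), (314, [29, -10, -53]), (318, [30, -11, -54])]
```

```bash
python3 -c "
from h import *
o=manip.get_obs();print(o['joint_pos'].round(3),o['tau'].round(2),o['ft_force'])"; python3 -m pendant '[[[0,0,0],[0,0,0],60],[[0,0,0],[0,0,0],60]]'; python3 -m pendant '[[[0,0,-0.4],[0,0,0],60],[[0,0,0],[0,0,0],60]]';python3 -c "
from h import *
o=manip.get_obs();print(o['joint_pos'].round(3),o['tau'].round(2),o['ft_force'])"
```

```text
[ 0.596  0.734 -0.55   1.476  0.418  1.046 -0.205] [-1.000e-02 -7.602e+01 -1.228e+01 -3.137e+01  1.000e-02 -3.000e-02
 -0.000e+00] [-0.11895433 -1.07961988  1.9932523 ]
clock: 8.82
position: [0.6581, -0.1886, -0.026]
ee_rot: [0.997, -0.078, 0.001, 0.001]
ft_force: [-0.2, -0.2, -0.8]
grip_width: 0.763
clock: 9.07
position: [0.6588, -0.1888, -0.0272]
ee_rot: [0.997, -0.078, 0.002, 0.001]
ft_force: [0.4, 0.5, -0.6]
grip_width: 0.764
[ 0.594  0.736 -0.549  1.476  0.42   1.043 -0.207] [-0.000e+00 -7.756e+01 -1.267e+01 -3.221e+01  1.000e-02  2.000e-01
 -1.000e-02] [ 0.43736357  0.53894431 -0.55405334]
```

```bash
python3 -m pendant '[[[-0.2,0,-0.6],[0,0,0],60],[[-0.1,0,-0.2],[0.1,0.2,0],90],[[0,0,-0.1],[0,0,0],110],[[0,0,-0.1],[0,0,0],110],[[0,0,0],[0,0,0],110]]' 50;python3 -c "
from h import *
o=manip.get_obs();print(jaw(),o['ft_force'])"
```

```text
clock: 9.7
position: [0.6614, -0.1892, -0.025]
ee_rot: [0.997, -0.078, 0.006, 0.002]
ft_force: [-1.2, 0.3, 2.3]
grip_width: 0.664
(array([ 661.36404881, -189.23783132,  -25.01356551]), np.float64(-8.986474142194707), array([ 0.01066912, -0.00492965, -0.99993093])) [-1.17687279  0.3387146   2.25206492]
```

```bash
python3 -m pendant '[[[0,0,1],[0,0,0],120],[[-0.2,0,2],[0.2,0.5,0],120],[[0,0,2],[0,0,0],120],[[0,0,1],[0,0,0],120]]' 60; python3 - <<'E'
from h import *
o=manip.get_obs();print(jaw(),o['ft_force'],o['grip_width'])
c=snap('wrist','w9.png');c=snap('scene','s9.png')
cv2.imwrite('pics/s9c.png',cv2.resize(c['pixels'][60:200,180:340,::-1],None,fx=4.5,fy=4.5))
E
```

```text
clock: 10.2
position: [0.6578, -0.1889, 0.0352]
ee_rot: [0.997, -0.078, -0.001, 0.0]
ft_force: [0.5, 0.6, -1.0]
grip_width: 0.656
(array([ 657.84031235, -188.88110458,   35.19012739]), np.float64(-8.97334231812297), array([-1.35553785e-03, -1.08274605e-04, -9.99999075e-01])) [ 0.53120682  0.59489376 -1.0256539 ] 0.6559028636463665
```

View pics/w9.png

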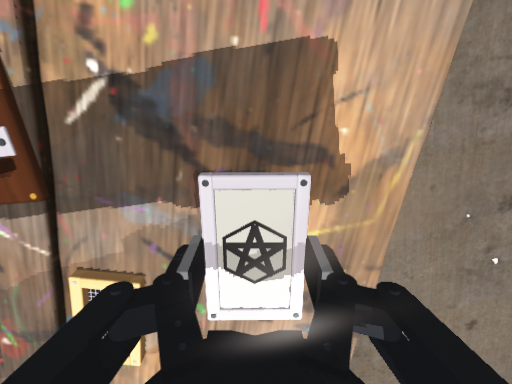

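View pics/s9c.png

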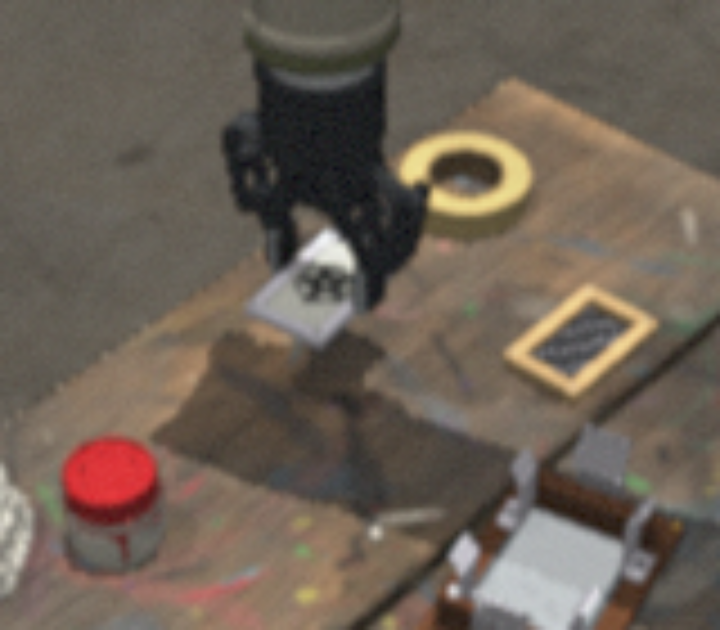

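```bash
python3 - <<'E'
from h import *
o=manip.get_obs();p0,a,_=jaw();print(p0,a)
c=snap('wrist'); P=cloud(c)
print('film z over tcp', ((P[280:300,240:270,2].mean()-o['position'][2])*1000), ((P[185:300,204:212,2].mean()-o['position'][2])*1000))
p=plane(c,[[199.5,173.5],[310.5,173.5],[304,320],[208.5,320]],o['position'][2]+.033)[:,:2]*1000;print(p.mean(0)-p0[:2])
for i in range(4): v=p[(i+1)%4]-p[i]; print(np.hypot(*v).round(1),np.degrees(np.arctan2(v[1],v[0])).round(1))
M=R.from_quat(o['ee_rot']).as_matrix()
print(M[:2,:2].T@(p.mean(0)-p0[:2]))
E
```

```text
[ 658.08803086 -188.99174042   35.18066049] -8.978706458233342
film z over tcp 31.468149931556805 30.41593872901037
[1.21612843 1.05008033]
55.6 -9.0
91.9 -97.7
58.1 171.1
91.9 80.8
[ 1.03734298 -1.22701061]
```

```bash
python3 -m pendant '[[[0,0,4],[0,0,0],120],[[-5,3,0],[0,0,2.6],120],[[-5,3,0],[0,0,2.6],120],[[-5,3,0],[0,0,0],120],[[-5,3,0],[0,0,0],120],[[0,0,0],[0,0,0],120],[[0,0,0],[0,0,0],120]]'; python3 - <<'E'
from h import *
print(jaw())
c=snap('wrist','w10.png')
E
```

```text
clock: 11.22
position: [0.449, -0.0666, 0.0695]
ee_rot: [0.999, -0.032, -0.003, 0.001]
ft_force: [0.9, -0.3, -2.0]
grip_width: 0.653
(array([448.9504772 , -66.61476483,  69.50546007]), np.float64(-3.7069568846165932), array([-0.00682668, -0.00143899, -0.99997566]))
```

View pics/w10.png

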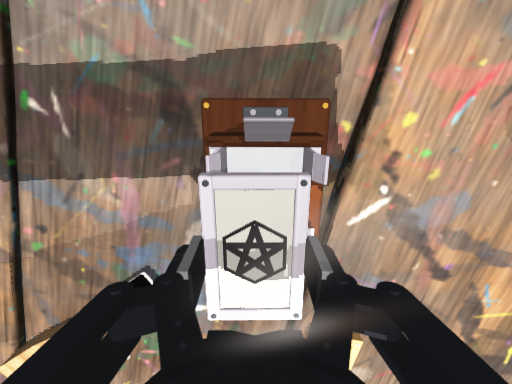

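```bash
cat >> h.py <<'E'
def holdinfo(c,studs,corners,dz,zs=.0105):
    """studs: the two far (+y) base studs px (left,right); corners: held piece top face"""
    p0,a,zz=jaw()
    s=plane(c,studs,zs)[:,:2]*1000; ex=s[1]-s[0]; L=np.hypot(*ex); ex/=L; ey=np.array([-ex[1],ex[0]])
    F=s.mean(0)-78.5*ey
    k=plane(c,corners,p0[2]/1000+dz)[:,:2]*1000
    print('tcp',p0.round(1),'jaw',a.round(2),'tilt',zz[:2].round(4))
    print('studL',L.round(1),'frame ang',np.degrees(np.arctan2(ex[1],ex[0])).round(2),'F',F.round(1),'piece',k.mean(0).round(1),'ang',np.degrees(np.arctan2(*(k[1]-k[0])[::-1])).round(2),np.degrees(np.arctan2(*(k[0]-k[3])[::-1])).round(2),np.degrees(np.arctan2(*(k[1]-k[2])[::-1])).round(2))
    print('shift needed world mm',(F-k.mean(0)).round(1))
E
python3 - <<'E'
from h import *
c=snap('wrist')
im=c['pixels'];hsv=cv2.cvtColor(im,cv2.COLOR_RGB2HSV); m=cv2.inRange(hsv,(18,150,130),(35,255,255))
n,l,s,ce=cv2.connectedComponentsWithStats(m[95:115,195:335])
print([(ce[i]+[195,95]).round(1).tolist()+[s[i,4]] for i in range(1,n)])
holdinfo(c,[[206.2,104.5],[325.2,104.5]],[[199.5,173.5],[310.5,173.5],[304,320],[208.5,320]],.033)
E
```

```text
[[206.4, 105.2, np.int32(26)], [325.4, 105.7, np.int32(27)]]
tcp [449.2 -66.4  69.4] jaw -3.71 tilt [-0.0074 -0.0003]
studL 93.5 frame ang -3.69 F [457.5 -66.3] piece [450.1 -65.2] ang -3.57 86.05 87.62
shift needed world mm [ 7.4 -1.1]
```

```bash
python3 -m pendant '[[[0.7,-0.12,0],[0.05,-0.4,0],120],[[0,0,-1],[0,0,0],120],[[0,0,0],[0,0,0],120]]'; python3 - <<'E'
from h import *
print(jaw())
E
```

```text
clock: 11.7
position: [0.4582, -0.068, 0.0582]
ee_rot: [0.999, -0.033, 0.0, -0.001]
ft_force: [-0.3, 0.6, -1.3]
grip_width: 0.654
(array([458.18786347, -68.03221622,  58.19988364]), np.float64(-3.7811259800980994), array([ 3.50883733e-04,  2.76363926e-03, -9.99996120e-01]))
```

```bash
python3 -m pendant '[[[-0.2,0.05,-1.5],[0,0,0],120],[[0,0,-1],[0,0,0],120],[[0,0,0],[0,0,0],120]]'; python3 - <<'E'
from h import *
print(jaw(),manip.get_obs()['ft_force'])
c=snap('wrist','w11.png')
E
```

```text
clock: 12.08
position: [0.4555, -0.0673, 0.0307]
ee_rot: [0.999, -0.033, -0.001, -0.002]
ft_force: [0.5, -0.4, -1.8]
grip_width: 0.657
(array([455.53693844, -67.33498446,  30.72762397]), np.float64(-3.7785480805971727), array([-9.23495265e-04,  3.49479981e-03, -9.99993467e-01])) [ 0.54909326 -0.35190127 -1.80736172]
```

View pics/w11.png

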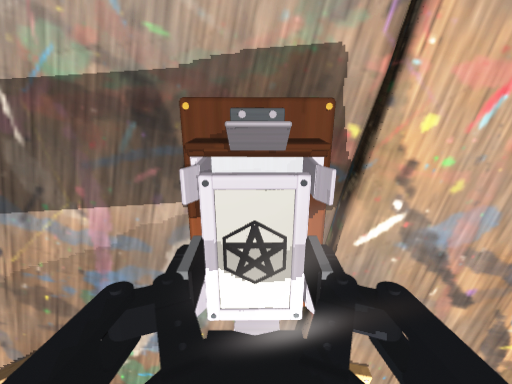

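```bash
python3 - <<'E'
from h import *
c=snap('wrist')
im=c['pixels'];hsv=cv2.cvtColor(im,cv2.COLOR_RGB2HSV); m=cv2.inRange(hsv,(18,150,130),(35,255,255))
n,l,s,ce=cv2.connectedComponentsWithStats(m[95:115,170:345])
S=[ce[i]+[170,95] for i in range(1,n) if s[i,4]>9];print(S)
holdinfo(c,S,[[199.5,173.5],[310.5,173.5],[304,320],[208.5,320]],.033)
E
```

```text
[array([184.975, 105.325]), array([328.33333333, 105.77777778])]
tcp [456.1 -67.4  31.6] jaw -3.78 tilt [0.0003 0.0031]
studL 93.6 frame ang -3.93 F [457.3 -67.1] piece [456.8 -66. ] ang -3.75 86.03 87.49
shift needed world mm [ 0.4 -1.1]
```

Alignment is within about 1 mm; lower it in.

```bash
python3 -m pendant '[[[0,-0.05,-1.2],[-0.1,0,0],120],[[0,0,-1],[0,0,0],120],[[0,0,-0.8],[0,0,0],120],[[0,0,0],[0,0,0],120]]'; python3 - <<'E'
from h import *
print(jaw(),manip.get_obs()['ft_force'])
E
```

```text
clock: 12.68
position: [0.4563, -0.0681, -0.0003]
ee_rot: [0.999, -0.033, 0.0, -0.0]
ft_force: [0.0, 0.7, -1.0]
grip_width: 0.658
(array([ 4.56310061e+02, -6.80682253e+01, -3.19672755e-01]), np.float64(-3.7879236962781255), array([ 8.26116081e-04,  9.52997005e-04, -9.99999205e-01])) [ 0.0130637   0.69565412 -0.99888559]
```

```bash
python3 -m pendant '[[[0,0,-0.7],[0,0,0],120],[[0,0,-0.3],[0,0,0],120],[[0,0,-0.2],[0,0,0],120],[[0,0,0],[0,0,0],120]]'; python3 - <<'E'
from h import *
print(jaw(),manip.get_obs()['ft_force'])
c=snap('wrist','w12.png')
E
```

```text
clock: 13.18
position: [0.4567, -0.0681, -0.0128]
ee_rot: [0.999, -0.033, 0.001, -0.0]
ft_force: [-0.8, 0.3, -1.6]
grip_width: 0.653
(array([456.67216561, -68.0987462 , -12.83927991]), np.float64(-3.7898681230960998), array([ 1.41573303e-03,  8.27963716e-04, -9.99998655e-01])) [-0.77937243  0.30364375 -1.63311553]
```

View pics/w12.png

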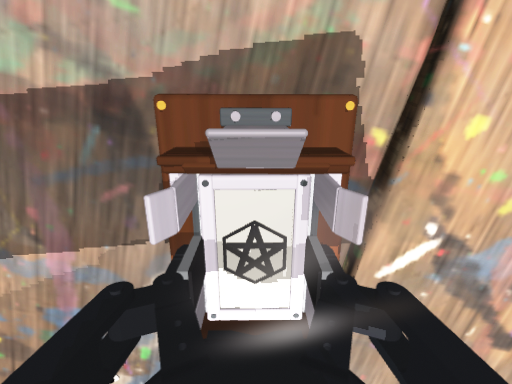

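```bash
python3 -m pendant '[[[0,0,-0.3],[0,0,0],120],[[0,0,-0.3],[0,0,0],120]]';  python3 -m pendant '[[[0,0,0],[0,0,0],90],[[0,0,0],[0,0,0],60],[[0,0,0],[0,0,0],55],[[0,0,2],[0,0,0],50],[[0,0,4],[0,0,0],50],[[0,0,4],[0,0,0],30],[[0,0,0],[0,0,0],0]]'; python3 - <<'E'
from h import *
print(jaw(),manip.get_obs()['ft_force'])
c=snap('wrist','w13.png')
E
```

```text
clock: 13.48
position: [0.4574, -0.0683, -0.0156]
ee_rot: [0.999, -0.033, 0.0, 0.001]
ft_force: [-35.7, 4.6, 91.5]
grip_width: 0.654
clock: 14.35
position: [0.4573, -0.0682, 0.087]
ee_rot: [0.999, -0.033, 0.0, 0.001]
ft_force: [0.6, -0.1, -0.8]
grip_width: 1.001
(array([457.32629145, -68.17730615,  86.97113977]), np.float64(-3.790370062570421), array([ 5.46925896e-04, -1.53197024e-03, -9.99998677e-01])) [ 0.59570993 -0.10512079 -0.80165305]
```

View pics/w13.png

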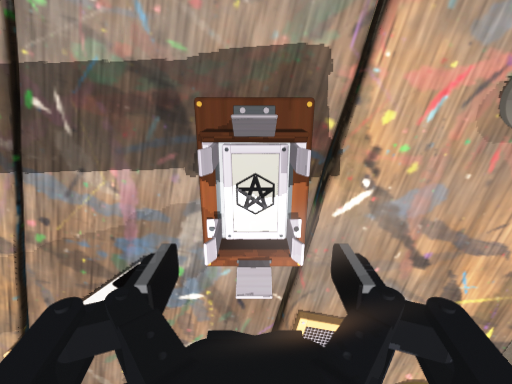

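```bash
python3 - <<'E'
from h import *
c=snap('wrist'); P=cloud(c)*1000
for u,v in [(228,150),(282,150),(228,232),(284,232),(226,190),(285,190)]: print((u,v),np.median(P[v-1:v+2,u-1:u+2],axis=(0,1)).round(1))
k=plane(c,[[222,142.5],[289,143],[287,241],[222,240]],.018)*1000; print(k.round(1).tolist(),k.mean(0))
t=snap('top','t14.png')
E
```

```text
(228, 150) [436.3 -25.1  17.5]
(282, 150) [483.  -28.3  16.7]
(228, 232) [ 428.7 -103.7   16.9]
(284, 232) [ 482.2 -107.2   17.1]
(226, 190) [430.9 -61.5  16.4]
(285, 190) [484.5 -64.6  17.1]
[[431.9, -18.3, 18.0], [489.1, -22.5, 18.0], [484.8, -116.6, 18.0], [422.1, -111.4, 18.0]] [456.97257563 -67.19071393  18.        ]
```

```bash
python3 -m pendant '[[[1.4,-5,0],[0,0,-4],0],[[1.4,-5,0],[0,0,-4],0],[[1.4,-5,0],[0,0,-4],30],[[1.3,-5.1,-1],[0,0,0],45],[[0,0,-3],[0,0,0],45],[[0,0,0],[0,0,0],45],[[0,0,0],[0,0,0],45]]'; python3 - <<'E'
from h import *
print(jaw(),manip.get_obs()['ft_force'])
c=snap('wrist','w15.png')
E
```

```text
clock: 15.38
position: [0.5069, -0.2727, 0.0338]
ee_rot: [0.99, -0.139, -0.008, -0.002]
ft_force: [0.3, 0.6, 0.4]
grip_width: 0.823
(array([ 506.85986692, -272.69087761,   33.78596314]), np.float64(-15.968670637394638), array([-0.01571917,  0.0071152 , -0.99985113])) [0.25487407 0.58866467 0.39920647]
```

View pics/w15.png

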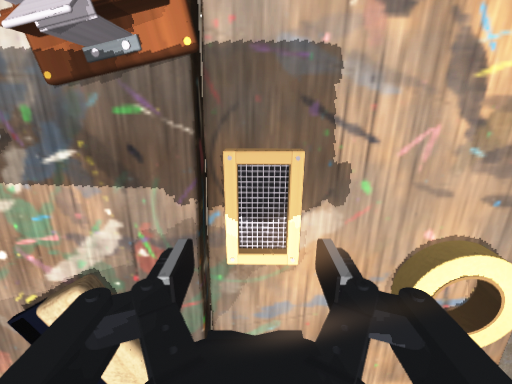

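```bash
python3 - <<'E'
from h import *
o=manip.get_obs();p0,a,z=jaw();print(p0,a,z)
c=snap('wrist'); P=cloud(c)*1000
k=plane(c,[[223,150.5],[305,150.5],[299.5,264.5],[225.5,264.5]],.012)*1000; print(k.round(1).tolist(),k.mean(0))
for i in range(4): v=k[(i+1)%4]-k[i]; print(np.hypot(*v[:2]).round(1),np.degrees(np.arctan2(v[1],v[0])).round(1))
M=R.from_quat(o['ee_rot']).as_matrix()
T=(P-p0)@M
for u,v in [(395,275),(400,285),(420,250),(60,290),(95,275),(110,300)]: print((u,v),T[v,u].round(0),P[v,u].round(0))
E
```

```text
[ 506.69068944 -272.38225696   33.7244152 ] -15.950465432692798 [-0.01597697  0.00722978 -0.99984622]
[[499.3, -219.0, 12.0], [553.9, -234.4, 12.0], [529.9, -322.2, 12.0], [472.8, -306.7, 12.0]] [ 513.97535658 -270.56662154   12.        ]
56.7 -15.8
91.1 -105.3
59.1 164.7
91.6 73.2
(395, 275) [121.  60.  33.] [ 606. -363.   -1.]
(400, 285) [119.  61.  21.] [ 604. -364.   10.]
(420, 250) [137.  35.  33.] [ 629. -344.   -2.]
(60, 290) [-165.   71.   28.] [ 329. -295.    9.]
(95, 275) [-138.   62.   36.] [ 356. -294.    0.]
(110, 300) [-54. -10. -80.] [ 459. -248.  114.]
```

```bash
python3 -m pendant '[[[0.7,0.2,-2],[-0.4,-0.9,0],45],[[0,0,-2],[0,0,0],45],[[0,0,-0.9],[0,0,0],45],[[0,0,0],[0,0,0],45]]'; python3 - <<'E'
from h import *
print(jaw(),manip.get_obs()['ft_force'])
E
```

```text
clock: 15.98
position: [0.5155, -0.2703, -0.0136]
ee_rot: [0.99, -0.138, 0.002, 0.001]
ft_force: [-0.1, 0.2, -0.1]
grip_width: 0.826
(array([ 515.47763061, -270.28747473,  -13.64983031]), np.float64(-15.844115344170213), array([ 0.00362844, -0.00296092, -0.99998903])) [-0.10961314  0.21075567 -0.06601336]
```

```bash
python3 -m pendant '[[[-0.15,0,-0.5],[0.2,0.2,0],45],[[0,0,-0.1],[0,0,0],90],[[0,0,0],[0,0,0],120],[[0,0,0],[0,0,0],120],[[0,0,0],[0,0,0],120]]' 60; python3 - <<'E'
from h import *
print(jaw(),manip.get_obs()['ft_force'])
c=snap('wrist','w16.png')
E
```

```text
clock: 16.6
position: [0.5144, -0.2711, -0.0183]
ee_rot: [0.99, -0.138, 0.0, 0.0]
ft_force: [-0.5, -0.1, -0.5]
grip_width: 0.652
(array([ 514.40950898, -271.06438614,  -18.3486022 ]), np.float64(-15.878481464298302), array([ 9.57177675e-04, -3.52541620e-04, -9.99999480e-01])) [-0.54739463 -0.07304395 -0.54633082]
```

View pics/w16.png

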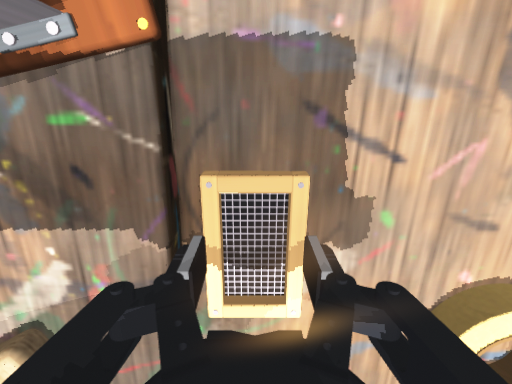

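```bash
python3 -m pendant '[[[0,0,4],[0,0,0],120],[[0,0,4.5],[0,0,0],120],[[-1.4,5,0.5],[0,0,4],120],[[-1.4,5,0],[0,0,4],120],[[-1.4,5,0],[0,0,4],120],[[-1.4,5,0],[0,0,0],120],[[0,0,0],[0,0,0],120],[[0,0,0],[0,0,0],120]]'; python3 - <<'E'
from h import *
print(jaw(),manip.get_obs()['ft_force'])
c=snap('wrist','w17.png')
im=c['pixels'];hsv=cv2.cvtColor(im,cv2.COLOR_RGB2HSV); m=cv2.inRange(hsv,(18,150,130),(35,255,255))
n,l,s,ce=cv2.connectedComponentsWithStats(m[85:125])
print([ (ce[i]+[0,85]).round(1) for i in range(1,n) if s[i,4]>9])
E
```

```text
clock: 17.65
position: [0.4562, -0.0662, 0.0745]
ee_rot: [1.0, -0.031, 0.001, 0.001]
ft_force: [0.3, -0.5, -1.1]
grip_width: 0.65
(array([456.1754004 , -66.23922178,  74.47292317]), np.float64(-3.5224781087594623), array([ 0.00292389, -0.00240467, -0.99999283])) [ 0.25718596 -0.54205459 -1.11387262]
[array([197.9, 105.6]), array([314. , 106.6])]
```

View pics/w17.png

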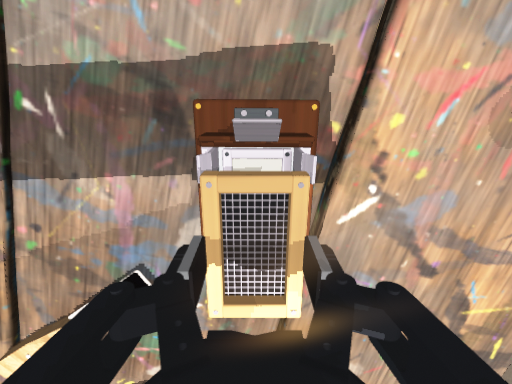

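```bash
python3 - <<'E'
from h import *
c=snap('wrist')
holdinfo(c,[[197.9,105.6],[314,106.6]],[[201.5,171.5],[310.5,171.5],[302,317.5],[207.5,317.5]],.0303)
E
```

```text
tcp [456.2 -66.4  74.3] jaw -3.57 tilt [ 0.0027 -0.0017]
studL 93.6 frame ang -3.98 F [457.3 -66.8] piece [457.  -65.1] ang -3.55 85.23 87.03
shift needed world mm [ 0.3 -1.7]
```

```bash
python3 -m pendant '[[[0,-0.15,-1.5],[0.1,0.15,-0.2],120],[[0,0,-1.5],[0,0,0],120],[[0,0,-1],[0,0,0],120],[[0,0,0],[0,0,0],120],[[0,0,0],[0,0,0],120]]'; python3 - <<'E'
from h import *
print(jaw(),manip.get_obs()['ft_force'])
c=snap('wrist','w18.png')
im=c['pixels'];hsv=cv2.cvtColor(im,cv2.COLOR_RGB2HSV); m=cv2.inRange(hsv,(18,150,130),(35,255,255))
n,l,s,ce=cv2.connectedComponentsWithStats(m[85:125])
S=[ (ce[i]+[0,85]).round(1) for i in range(1,n) if s[i,4]>9];print(S)
holdinfo(c,S,[[201.5,171.5],[310.5,171.5],[302,317.5],[207.5,317.5]],.0303)
E
```

```text
clock: 18.38
position: [0.4556, -0.0695, 0.03]
ee_rot: [0.999, -0.035, -0.001, -0.001]
ft_force: [0.1, 0.8, -0.8]
grip_width: 0.647
(array([455.63885338, -69.5491384 ,  30.04598696]), np.float64(-3.984291235748434), array([-0.00251294,  0.00190954, -0.99999502])) [ 0.11982659  0.83987846 -0.79056779]
[array([183.8, 102.1]), array([328.8, 101.9])]
tcp [455.7 -69.6  30.1] jaw -3.98 tilt [-0.0024  0.0018]
studL 93.7 frame ang -3.89 F [457.3 -67.1] piece [456.5 -68.6] ang -3.93 84.81 86.53
shift needed world mm [0.8 1.5]
```

View pics/w18.png

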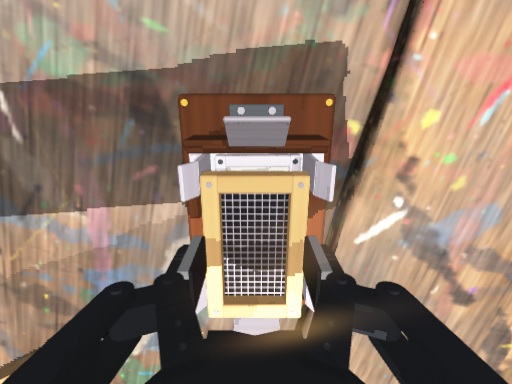

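```bash
python3 -m pendant '[[[0.05,0.12,-1.2],[-0.1,-0.1,0],120],[[0,0,-0.8],[0,0,0],120],[[0,0,-0.2],[0,0,0],120],[[0,0,0],[0,0,0],120]]'; python3 - <<'E'
from h import *
print(jaw(),manip.get_obs()['ft_force'])
E
```

```text
clock: 18.92
position: [0.4565, -0.0683, 0.0069]
ee_rot: [0.999, -0.035, 0.0, 0.0]
ft_force: [-0.4, -0.4, -0.5]
grip_width: 0.652
(array([456.50325619, -68.30060093,   6.94832805]), np.float64(-3.9756636063760142), array([ 3.60976332e-04, -5.26231051e-04, -9.99999796e-01])) [-0.41011103 -0.39867935 -0.45636124]
```

```bash
python3 -m pendant '[[[0,0,-0.4],[0,0,0],120],[[0,0,-0.15],[0,0,0],120],[[0,0,0],[0,0,0],120]]'; python3 - <<'E'
from h import *
print(jaw(),manip.get_obs()['ft_force'])
E
```

```text
clock: 19.3
position: [0.4568, -0.0684, 0.0014]
ee_rot: [0.999, -0.035, 0.0, 0.0]
ft_force: [-0.2, -0.2, -0.8]
grip_width: 0.654
(array([456.78937513, -68.3987931 ,   1.37987594]), np.float64(-3.9832160016711486), array([ 9.13961808e-04, -6.97578059e-04, -9.99999339e-01])) [-0.23189158 -0.17085621 -0.79021576]
```

```bash
python3 -m pendant '[[[0,0,-0.12],[0,0,0],120]]'; python3 -m pendant '[[[0,0,0],[0,0,0],95],[[0,0,0],[0,0,0],60],[[0,0,0],[0,0,0],50],[[0,0,2],[0,0,0],50],[[0,0,4],[0,0,0],50],[[0,0,3],[0,0,0],30],[[0,0,0],[0,0,0],0]]'; python3 - <<'E'
from h import *
print(jaw(),manip.get_obs()['ft_force'])
c=snap('wrist','w19.png'); P=cloud(c)*1000
np.save('P19.npy',P)
E
```

```text
clock: 19.42
position: [0.4569, -0.0685, 0.0003]
ee_rot: [0.999, -0.035, 0.001, 0.0]
ft_force: [-0.2, 1.5, -0.3]
grip_width: 0.65
clock: 20.3
position: [0.4569, -0.0682, 0.0931]
ee_rot: [0.999, -0.035, 0.001, 0.0]
ft_force: [-0.3, -0.8, -1.2]
grip_width: 1.002
(array([456.87240212, -68.15343246,  93.07057634]), np.float64(-3.9646462794460895), array([ 1.33547613e-03, -5.24929680e-04, -9.99998970e-01])) [-0.33698334 -0.8433012  -1.24645388]
```

View pics/w19.png

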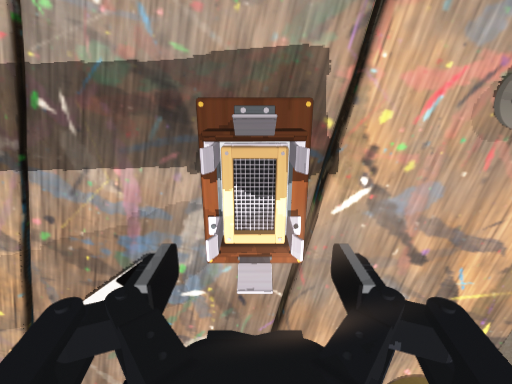

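```bash
python3 -m pendant '[[[4,4.2,0],[0,0,6],0],[[4,4.2,0],[0,0,6],0],[[4,4.2,0],[0,0,6],0],[[4,4.2,0],[0,0,5.6],45],[[4,4.2,0],[0,0,0],45],[[0,0,0],[0,0,0],45],[[0,0,0],[0,0,0],45]]'; python3 - <<'E'
from h import *
print(jaw(),manip.get_obs()['ft_force'])
c=snap('wrist','w20.png'); P=cloud(c)*1000
np.save('P20.npy',P)
E
```

```text
clock: 21.22
position: [0.6565, 0.1461, 0.0799]
ee_rot: [0.985, 0.174, -0.006, 0.001]
ft_force: [-0.1, -0.5, 0.4]
grip_width: 0.828
(array([656.54285212, 146.11220567,  79.93188072]), np.float64(20.048909733060555), array([-0.01208666, -0.00432203, -0.99991761])) [-0.13929263 -0.54010121  0.44897587]
```

View pics/w20.png

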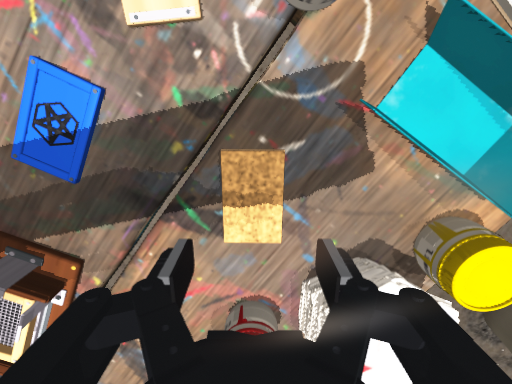

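```bash
python3 - <<'E'
from h import *
o=manip.get_obs();p0,a,z=jaw();print(p0,a,z)
c=snap('wrist'); P=cloud(c)*1000
k=plane(c,[[220.5,149.5],[285.5,149.5],[282.5,243.5],[223,243.5]],.010)*1000; print(k.round(1).tolist(),k.mean(0))
for i in range(4): v=k[(i+1)%4]-k[i]; print(np.hypot(*v[:2]).round(1),np.degrees(np.arctan2(v[1],v[0])).round(1))
M=R.from_quat(o['ee_rot']).as_matrix()
T=(P-p0)@M
for u,v in [(304,290),(306,310),(312,290),(360,262),(380,264),(400,275),(370,350),(390,370)]: print((u,v),T[v,u].round(0),P[v,u].round(0))
E
```

```text
[656.29128507 146.23890435  80.0617363 ] 20.056848152376595 [-0.01205907 -0.00405038 -0.99991908]
[[613.3, 175.0, 10.0], [666.5, 194.6, 10.0], [698.6, 108.1, 10.0], [643.9, 87.6, 10.0]] [655.59149247 141.31374743  10.        ]
56.7 20.2
92.3 -69.6
58.4 -159.5
92.6 109.3
(304, 290) [ 53. 108.  73.] [742.  63.   6.]
(306, 310) [ 55. 130.  69.] [752.  42.  10.]
(312, 290) [ 59. 100.  63.] [745.  72.  16.]
(360, 262) [107.  72.  71.] [780. 115.   7.]
(380, 264) [132.  80.  80.] [807. 116.  -2.]
(400, 275) [154.  93.  79.] [832. 111.  -1.]
(370, 350) [103. 128.  19.] [796.  61.  60.]
(390, 370) [123. 151.  18.] [824.  47.  60.]
```

```bash
python3 -m pendant '[[[0,-0.5,-3],[0.2,-0.7,0],45],[[0,0,-3],[0,0,0],45],[[0,0,-2],[0,0,0],45],[[0,0,-0.5],[0,0,0],45],[[0,0,0],[0,0,0],45]]'; python3 - <<'E'
from h import *
print(jaw(),manip.get_obs()['ft_force'])
c=snap('wrist','w21.png')
E
```

```text
clock: 21.95
position: [0.6569, 0.1344, -0.004]
ee_rot: [0.985, 0.171, 0.002, 0.002]
ft_force: [-0.4, 0.1, 1.2]
grip_width: 0.823
(array([656.85819062, 134.43278943,  -4.0456795 ]), np.float64(19.65540928932663), array([ 0.00535461, -0.00387516, -0.99997816])) [-0.38556274  0.12586583  1.24802501]
```

View pics/w21.png

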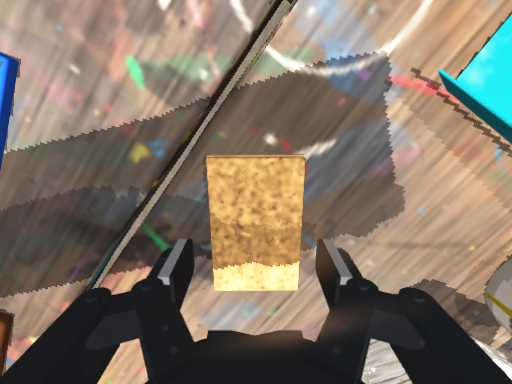

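```bash
python3 - <<'E'
from h import *
c=snap('wrist')
k=plane(c,[[206.5,155],[306,155],[299,290.5],[214,290.5]],.010)*1000; print(jaw()[0],k.mean(0))
for i in range(4): v=k[(i+1)%4]-k[i]; print(np.hypot(*v[:2]).round(1),np.degrees(np.arctan2(v[1],v[0])).round(1))
E
```

```text
[657.21801026 134.71667154  -3.52453322] [655.75997259 141.52254698  10.        ]
55.8 19.6
91.9 -69.7
57.0 -160.5
91.7 109.5
```

```bash
python3 -m pendant '[[[-0.15,0.65,-0.5],[0.2,0.3,0],45],[[0,0,-0.5],[0,0,0],45],[[0,0,-0.3],[0,0,0],45],[[0,0,0],[0,0,0],45]]'; python3 - <<'E'
from h import *
print(jaw(),manip.get_obs()['ft_force'])
E
```

```text
clock: 22.55
position: [0.6563, 0.1426, -0.0159]
ee_rot: [0.985, 0.171, 0.001, -0.0]
ft_force: [-0.6, 0.3, -0.4]
grip_width: 0.822
(array([656.3488548 , 142.59768767, -15.90844075]), np.float64(19.702958752175693), array([ 2.60735632e-03,  7.61885113e-04, -9.99996311e-01])) [-0.61042901  0.26853942 -0.38532575]
```

```bash
python3 -m pendant '[[[-0.05,-0.1,-0.5],[0,0.1,0],45],[[0,0,0],[0,0,0],90],[[0,0,0],[0,0,0],120],[[0,0,0],[0,0,0],120],[[0,0,0],[0,0,0],120]]' 60; python3 - <<'E'
from h import *
print(jaw(),manip.get_obs()['ft_force'])
c=snap('wrist','w22.png')
E
```

```text
clock: 23.18
position: [0.6561, 0.1414, -0.0208]
ee_rot: [0.985, 0.171, 0.001, -0.0]
ft_force: [-0.4, -0.4, -0.3]
grip_width: 0.655
(array([656.08282379, 141.38296919, -20.84679769]), np.float64(19.681585937632768), array([ 1.19840834e-03,  8.04236433e-04, -9.99998959e-01])) [-0.35583412 -0.38896749 -0.29217987]
```

View pics/w22.png

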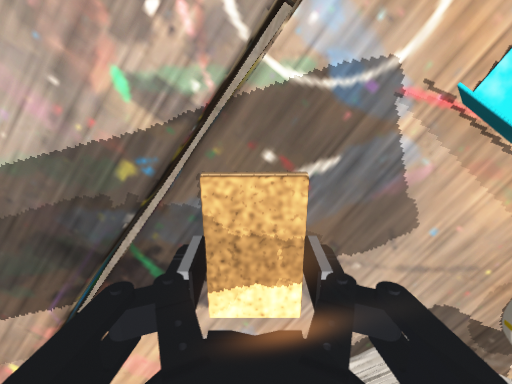

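```bash
python3 -m pendant '[[[0,0,4],[0,0,0],120],[[0,0,4.5],[0,0,0],120],[[-4,-4.2,1],[0,0,-6],120],[[-4,-4.2,0],[0,0,-6],120],[[-4,-4.2,0],[0,0,-6],120],[[-4,-4.2,0],[0,0,-5.5],120],[[-3.8,-4,0],[0,0,0],120],[[0,0,0],[0,0,0],120],[[0,0,0],[0,0,0],120]]'; python3 - <<'E'
from h import *
print(jaw(),manip.get_obs()['ft_force'])
c=snap('wrist','w23.png')
im=c['pixels'];hsv=cv2.cvtColor(im,cv2.COLOR_RGB2HSV); m=cv2.inRange(hsv,(18,150,130),(35,255,255))
n,l,s,ce=cv2.connectedComponentsWithStats(m[80:130])
S=[ (ce[i]+[0,80]).round(1) for i in range(1,n) if s[i,4]>9];print(S)
if len(S)==2: holdinfo(c,S,[[200,173],[309,173],[302,318],[207.5,318]],.0308)
E
```

```text
clock: 24.35
position: [0.4501, -0.0725, 0.0755]
ee_rot: [0.999, -0.042, 0.001, 0.0]
ft_force: [1.7, 0.7, -0.8]
grip_width: 0.656
(array([450.05360142, -72.48156981,  75.540315  ]), np.float64(-4.757474909550749), array([ 1.85407907e-03, -8.32996197e-04, -9.99997934e-01])) [ 1.66805851  0.68565564 -0.79260517]
[array([319.3,  96.4]), array([202.5,  98.2])]
tcp [450.  -72.4  75.4] jaw -4.74 tilt [ 0.0013 -0.0006]
studL 93.7 frame ang 176.08 F [468.   89.6] piece [450.5 -71.9] ang -4.77 84.49 86.24
shift needed world mm [ 17.5 161.5]
```

View pics/w23.png

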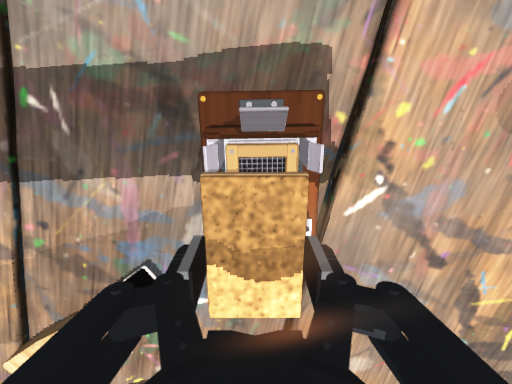

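```bash
python3 -m pendant '[[[0.6,0.45,0],[0,0,0.8],120],[[0,0,-1.5],[0,0,0],120],[[0,0,-1.5],[0,0,0],120],[[0,0,0],[0,0,0],120],[[0,0,0],[0,0,0],120]]'; python3 - <<'E'
from h import *
print(jaw(),manip.get_obs()['ft_force'])
c=snap('wrist','w24.png')
im=c['pixels'];hsv=cv2.cvtColor(im,cv2.COLOR_RGB2HSV); m=cv2.inRange(hsv,(18,150,130),(35,255,255))
n,l,s,ce=cv2.connectedComponentsWithStats(m[80:130])
S=sorted([ (ce[i]+[0,80]).round(1) for i in range(1,n) if s[i,4]>9],key=lambda p:p[0]);print(S)
if len(S)==2: holdinfo(c,S,[[200,173],[309,173],[302,318],[207.5,318]],.0308)
E
```

```text
clock: 25.02
position: [0.4573, -0.0639, 0.0422]
ee_rot: [1.0, -0.031, 0.0, -0.001]
ft_force: [-0.2, -0.3, -0.3]
grip_width: 0.653
(array([457.31628884, -63.91847733,  42.16115489]), np.float64(-3.546220966186444), array([ 1.21880418e-04,  2.69717222e-03, -9.99996355e-01])) [-0.22840064 -0.343867   -0.30978603]
[array([187.7, 110.2]), array([322.3, 111.1])]
tcp [457.2 -64.   42.2] jaw -3.55 tilt [0.0001 0.0025]
studL 93.7 frame ang -3.89 F [457.3 -67. ] piece [457.7 -63.2] ang -3.53 85.74 87.41
shift needed world mm [-0.4 -3.8]
```

View pics/w24.png

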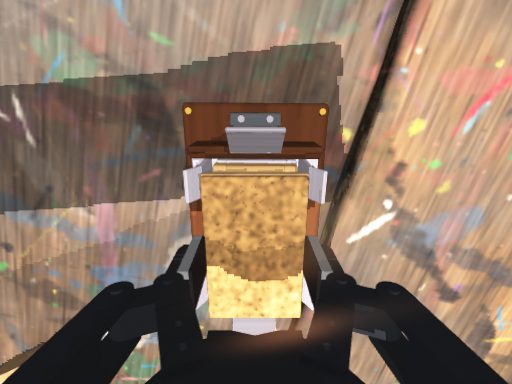

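```bash
python3 -m pendant '[[[-0.05,-0.3,0],[-0.1,0,-0.2],120],[[0,0,-0.9],[0,0,0],120],[[0,0,0],[0,0,0],120],[[0,0,0],[0,0,0],120]]'; python3 - <<'E'
from h import *
c=snap('wrist','w25.png')
print(manip.get_obs()['ft_force'])
im=c['pixels'];hsv=cv2.cvtColor(im,cv2.COLOR_RGB2HSV); m=cv2.inRange(hsv,(18,150,130),(35,255,255))
n,l,s,ce=cv2.connectedComponentsWithStats(m[80:130])
S=sorted([ (ce[i]+[0,80]).round(1) for i in range(1,n) if s[i,4]>9],key=lambda p:p[0])
if len(S)==2: holdinfo(c,S,[[200,173],[309,173],[302,318],[207.5,318]],.0308)
E
```

```text
clock: 25.58
position: [0.4571, -0.0678, 0.0332]
ee_rot: [0.999, -0.033, 0.001, 0.0]
ft_force: [-0.0, -0.2, -1.2]
grip_width: 0.648
[ 0.32575741  0.84648375 -1.26562001]
tcp [457.  -67.8  33.1] jaw -3.81 tilt [ 0.0011 -0.0001]
studL 93.7 frame ang -3.94 F [457.2 -67.1] piece [457.5 -67.1] ang -3.81 85.44 87.18
shift needed world mm [-0.2 -0. ]
```

Well aligned. Down from 33 to about 10.5.

```bash
python3 -m pendant '[[[0,0,-0.9],[0,0,0],120],[[0,0,-0.7],[0,0,0],120],[[0,0,-0.2],[0,0,0],120],[[0,0,0],[0,0,0],120]]'; python3 - <<'E'
from h import *
print(jaw(),manip.get_obs()['ft_force'])
E
```

```text
clock: 26.12
position: [0.4568, -0.0677, 0.0136]
ee_rot: [0.999, -0.033, 0.0, -0.0]
ft_force: [0.5, 0.1, -0.2]
grip_width: 0.654
(array([456.80291318, -67.6868366 ,  13.63544086]), np.float64(-3.809491898762277), array([ 7.15560390e-04,  4.78983079e-05, -9.99999743e-01])) [ 0.47167281  0.11754967 -0.15319677]
```

```bash
python3 -m pendant '[[[0,0,-0.25],[0,0,0],120],[[0,0,-0.1],[0,0,0],120]]'; python3 -m pendant '[[[0,0,0],[0,0,0],95],[[0,0,0],[0,0,0],60],[[0,0,0],[0,0,0],50],[[0,0,2],[0,0,0],50],[[0,0,4],[0,0,0],50],[[0,0,3],[0,0,0],30],[[0,0,0],[0,0,0],0]]'; python3 - <<'E'
from h import *
print(jaw(),manip.get_obs()['ft_force'])
c=snap('wrist','w26.png'); P=cloud(c)*1000
for u,v in [(232,155),(280,155),(232,235),(280,235),(255,195)]: print((u,v),np.median(P[v-1:v+2,u-1:u+2],axis=(0,1)).round(1))
E
```

```text
clock: 26.38
position: [0.4571, -0.0677, 0.0102]
ee_rot: [0.999, -0.033, 0.001, 0.0]
ft_force: [-0.2, 0.2, -0.8]
grip_width: 0.65
clock: 27.25
position: [0.457, -0.0674, 0.103]
ee_rot: [0.999, -0.033, 0.001, -0.0]
ft_force: [-0.1, 0.6, 0.0]
grip_width: 1.003
(array([457.02573233, -67.43903338, 103.03153367]), np.float64(-3.784172801855597), array([ 1.46290563e-03,  1.03562500e-04, -9.99998925e-01])) [-0.13813472  0.57324484  0.0408766 ]
(232, 155) [440.8 -28.2  39.4]
(280, 155) [481.7 -30.8  39.2]
(232, 235) [ 433.7 -104.1   39. ]
(280, 235) [ 479.  -106.9   39.4]
(255, 195) [458.  -65.5  39.2]
```

View pics/w26.png

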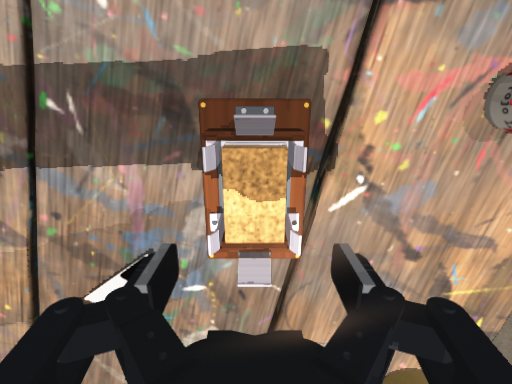

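```bash
python3 -m pendant '[[[0.7,4.7,0],[0,0,5],0],[[0.7,4.7,0],[0,0,5],0],[[0.7,4.7,0],[0,0,5],0],[[0.7,4.7,0],[0,0,5],0],[[0.7,4.7,0],[0,0,5],0],[[0.7,4.7,0],[0,0,4],0],[[0.7,4.7,0],[0,0,0],0],[[0.7,4.7,0],[0,0,0],40],[[0,0,0],[0,0,0],80],[[0,0,0],[0,0,0],80],[[0,0,0],[0,0,0],80]]'; python3 - <<'E'
from h import *
print(jaw(),manip.get_obs()['ft_force'])
c=snap('wrist','w27.png')
E
```

```text
clock: 28.68
position: [0.5061, 0.3164, 0.0883]
ee_rot: [0.975, 0.224, -0.008, 0.0]
ft_force: [-1.1, -0.4, 0.3]
grip_width: 0.689
(array([506.09592463, 316.39903452,  88.30527724]), np.float64(25.873782323543075), array([-0.0153702 , -0.00433218, -0.99987249])) [-1.12377728 -0.44353378  0.28025565]
```

View pics/w27.png

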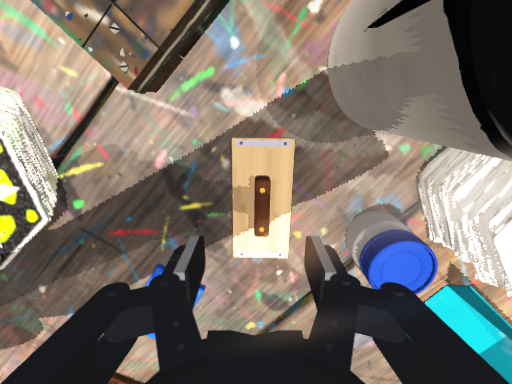

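```bash
python3 - <<'E'
from h import *
o=manip.get_obs();p0,a,z=jaw();print(p0,a,z)
c=snap('wrist'); P=cloud(c)*1000
for px,zz in (([[232.5,138.5],[295,138.5],[289,257.5],[234,257.5]],.008),([[256,176],[271,176],[269.5,236.5],[254,236.5]],.028)):
  k=plane(c,px,zz)*1000; print(k.mean(0))
  for i in range(4): v=k[(i+1)%4]-k[i]; print(np.hypot(*v[:2]).round(1),np.degrees(np.arctan2(v[1],v[0])).round(1))
M=R.from_quat(o['ee_rot']).as_matrix()
T=(P-p0)@M
for u,v in [(347,235),(352,250),(360,265),(375,240),(400,245),(262,205),(400,110),(340,90)]: print((u,v),T[v,u].round(0),P[v,u].round(0))
E
```

```text
[506.26397636 315.97321902  88.28263911] 25.838452216770175 [-0.01538731 -0.0046546  -0.99987077]
[516.9885562  308.79057134   8.        ]
56.1 26.0
122.4 -64.3
57.3 -153.6
122.9 115.1
[515.61101173 311.18539144  28.        ]
12.9 26.1
58.2 -64.4
14.4 -153.7
58.3 114.1
(347, 235) [92. 45. 77.] [608. 316.  10.]
(352, 250) [92. 51. 59.] [611. 310.  27.]
(360, 265) [93. 55. 41.] [613. 307.  46.]
(375, 240) [101.  29.  38.] [610. 334.  48.]
(400, 245) [116.  27.  26.] [622. 342.  61.]
(262, 205) [ 7.  7. 61.] [514. 313.  27.]
(400, 110) [ 76. -77. -17.] [541. 418. 104.]
(340, 90) [ 68. -90.  66.] [527. 426.  22.]
```

```bash
python3 - <<'E'
from h import *
o=manip.get_obs();p0,a,z=jaw()
c=snap('wrist'); P=cloud(c)*1000
M=R.from_quat(o['ee_rot']).as_matrix();T=(P-p0)@M
s=(slice(0,160),slice(325,512)); q=P[s].reshape(-1,3);t=T[s].reshape(-1,3)
m=(q[:,2]>30)&(q[:,2]<400); print(np.percentile(q[m][:,2],[50,90,99,100]))
i=np.argsort(t[m][:,0])[:400:60]; print(t[m][i].round(0),q[m][i].round(0))
E
```

```text
[135.00402865 164.7323985  166.38371726 251.93433782]
[[  -0.  -81. -163.]
 [  -0.  -81. -163.]
 [  -0.  -81. -163.]
 [  57. -106.  -75.]
 [  58. -106.  -76.]
 [  58. -106.  -77.]
 [  58. -101.  -73.]] [[473. 390. 252.]
 [473. 390. 252.]
 [473. 390. 252.]
 [513. 436. 163.]
 [513. 437. 164.]
 [514. 437. 165.]
 [516. 433. 161.]]
```

```bash
python3 -m pendant '[[[0.95,-0.55,-1.5],[0.3,-0.9,0],80],[[0,0,-1.5],[0,0,0],110],[[0,0,-1],[0,0,0],140],[[0,0,0],[0,0,0],140],[[0,0,0],[0,0,0],140]]'; python3 - <<'E'
from h import *
print(jaw(),manip.get_obs()['ft_force'])
c=snap('wrist','w28.png')
E
```

```text
clock: 29.45
position: [0.5166, 0.3095, 0.0481]
ee_rot: [0.975, 0.222, 0.001, -0.0]
ft_force: [-0.9, 0.2, 1.0]
grip_width: 0.449
(array([516.61652442, 309.5088852 ,  48.12310689]), np.float64(25.69620896821294), array([ 2.22455915e-03,  9.89911295e-04, -9.99997036e-01])) [-0.90628362  0.19688966  1.04247042]
```

View pics/w28.png

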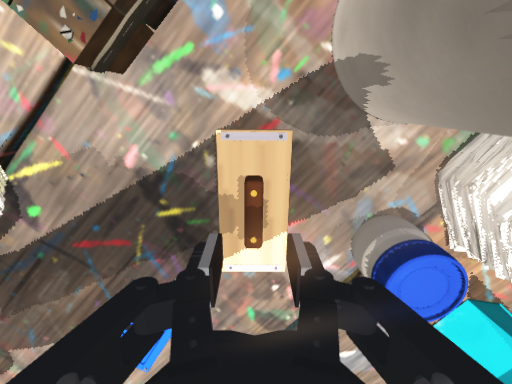

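```bash
python3 - <<'E'
from h import *
o=manip.get_obs();p0,a,z=jaw();print(p0,a,z)
c=snap('wrist'); P=cloud(c)*1000
for px,zz in (([[217,129.5],[292.5,129.5],[287.5,271.5],[219,271.5]],.008),([[245,175],[263.5,175],[262.5,247.5],[244.5,247.5]],.028)):
  k=plane(c,px,zz)*1000; print(k.mean(0))
  for i in range(4): v=k[(i+1)%4]-k[i]; print(np.hypot(*v[:2]).round(1),np.degrees(np.arctan2(v[1],v[0])).round(1))
E
```

```text
[516.62455363 309.45880982  48.10356236] 25.69949824547651 [ 2.28224353e-03  9.08252057e-04 -9.99996983e-01]
[516.30766722 309.29776727   8.        ]
56.0 25.7
123.5 -63.8
60.8 -154.4
123.4 114.0
[514.86543518 312.0818545   28.        ]
13.1 25.7
58.1 -64.4
14.0 -154.4
58.1 114.7
```

```bash
python3 -m pendant '[[[0,0,-2],[0,0.1,0],140],[[0,0,-2],[0,0,0],150],[[0,0,-0.7],[0,0,0],170],[[0,0,0],[0,0,0],170],[[0,0,0],[0,0,0],170]]'; python3 - <<'E'
from h import *
o=manip.get_obs();print(jaw(),o['ft_force'],o['grip_width'])
c=snap('wrist','w29.png'); P=cloud(c)
M=R.from_quat(o['ee_rot']).as_matrix();T=(P-o['position'])@M*1000
for r in range(222,262,4): print(r,[(x,T[r,x].round(0).astype(int).tolist()) for x in (218,222,226,230,280,284,288)])
E
```

```text
clock: 30.18
position: [0.5163, 0.3094, -0.0024]
ee_rot: [0.975, 0.223, 0.0, -0.0]
ft_force: [-0.7, 0.6, -0.3]
grip_width: 0.333
(array([516.26855671, 309.44024356,  -2.43639512]), np.float64(25.713464329897544), array([-1.26132251e-04,  6.89317604e-04, -9.99999754e-01])) [-0.68986082  0.57882902 -0.25332764] 0.3333175352151902
222 [(218, [-23, -10, -10]), (222, [-20, -9, -9]), (226, [-18, -9, -9]), (230, [-15, -10, -11]), (280, [16, -9, -9]), (284, [18, -10, -10]), (288, [21, -9, -9])]
226 [(218, [-23, -7, -10]), (222, [-21, -7, -9]), (226, [-18, -7, -10]), (230, [-16, -6, -9]), (280, [16, -7, -10]), (284, [19, -7, -9]), (288, [0, -81, -163])]
230 [(218, [-23, -4, -9]), (222, [-21, -4, -9]), (226, [-18, -4, -10]), (230, [-16, -4, -10]), (280, [16, -4, -10]), (284, [19, -4, -9]), (288, [21, -4, -9])]
234 [(218, [-21, -10, -27]), (222, [-18, -10, -27]), (226, [-16, -11, -28]), (230, [-14, -9, -24]), (280, [14, -10, -27]), (284, [17, -10, -26]), (288, [19, -10, -27])]
238 [(218, [-20, -11, -32]), (222, [-18, -11, -33]), (226, [-16, -10, -32]), (230, [-14, -6, -25]), (280, [14, -10, -30
[... 183 characters left out ...]
-10, -37]), (288, [18, -10, -36])]
246 [(218, [-19, -11, -41]), (222, [-17, -10, -41]), (226, [-15, -10, -40]), (230, [-14, -2, -27]), (280, [14, -5, -30]), (284, [15, -10, -40]), (288, [17, -10, -39])]
250 [(218, [-18, -11, -45]), (222, [-16, -11, -45]), (226, [-14, -11, -45]), (230, [-14, 0, -27]), (280, [14, -3, -32]), (284, [15, -11, -45]), (288, [17, -11, -45])]
254 [(218, [-18, -10, -48]), (222, [-16, -11, -49]), (226, [-14, -9, -47]), (230, [-14, 3, -27]), (280, [14, -1, -32]), (284, [14, -11, -49]), (288, [16, -11, -49])]
258 [(218, [-17, -11, -53]), (222, [-16, -10, -51]), (226, [-14, -7, -47]), (230, [-14, 4, -28]), (280, [14, 1, -34]), (284, [14, -10, -51]), (288, [16, -10, -51])]
```

View pics/w29.png

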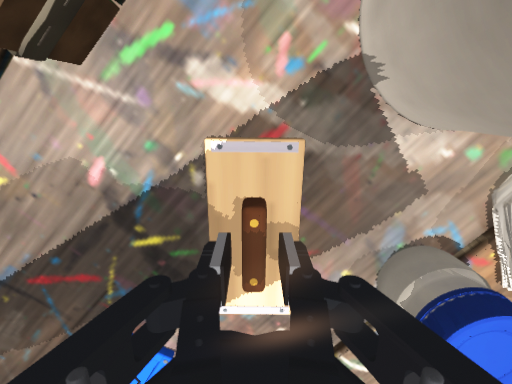

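```bash
python3 -m pendant '[[[0,0,-0.6],[0,0,0],170],[[0,0,-0.2],[0,0,0],190],[[0,0,-0.1],[0,0,0],230],[[0,0,0],[0,0,0],255],[[0,0,0],[0,0,0],255],[[0,0,0],[0,0,0],255]]' 100; python3 - <<'E'
from h import *
o=manip.get_obs();print(jaw(),o['ft_force'],o['grip_width'])
c=snap('wrist','w30.png')
E
```

```text
clock: 30.98
position: [0.517, 0.3098, -0.0102]
ee_rot: [0.975, 0.222, 0.001, -0.0]
ft_force: [-0.1, 0.1, 0.4]
grip_width: 0.136
(array([517.01647423, 309.79019423, -10.16767768]), np.float64(25.690399736876433), array([ 0.00184366,  0.0010024 , -0.9999978 ])) [-0.11334333  0.05993911  0.43234666] 0.13609211393392212
```

View pics/w30.png

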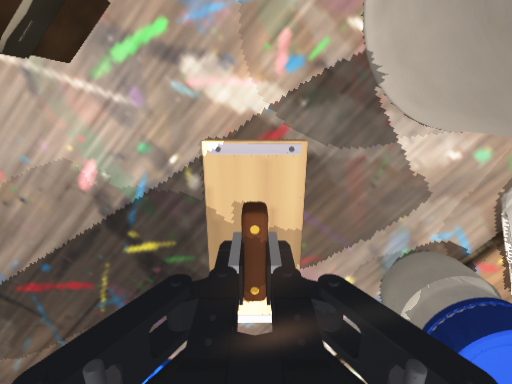

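```bash
python3 -m pendant '[[[0,0,5],[0,0,0],255],[[0,0,5],[0,0,0],255],[[-0.7,-4.6,1],[0,0,-5],255],[[-0.7,-4.6,0],[0,0,-5],255],[[-0.7,-4.6,0],[0,0,-5],255],[[-0.7,-4.6,0],[0,0,-5],255],[[-0.7,-4.6,0],[0,0,-5],255],[[-0.7,-4.6,0],[0,0,-4],255],[[-0.7,-4.6,0],[0,0,0],255],[[-0.6,-4.4,0],[0,0,0],255],[[0,0,0],[0,0,0],255],[[0,0,0],[0,0,0],255]]'; python3 - <<'E'
from h import *
o=manip.get_obs();print(jaw(),o['ft_force'],o['grip_width'])
c=snap('wrist','w31.png')
E
```

```text
clock: 32.52
position: [0.4563, -0.067, 0.1018]
ee_rot: [0.999, -0.037, 0.001, -0.0]
ft_force: [0.1, 0.1, -1.5]
grip_width: 0.131
(array([456.3476318 , -67.04234852, 101.78860112]), np.float64(-4.237235203743607), array([ 2.20362581e-03,  9.11242979e-05, -9.99997568e-01])) [ 0.06522723  0.05547004 -1.50225588] 0.1311087313701336
```

View pics/w31.png

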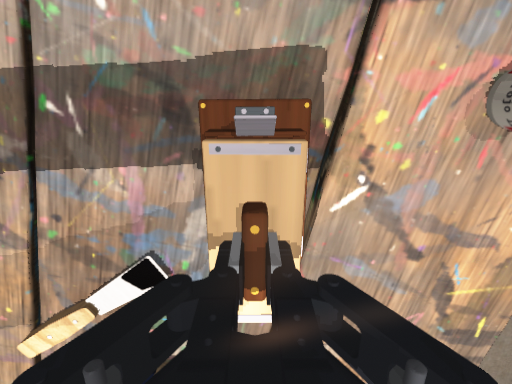

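```bash
cat >> h.py <<'E'
def bb(e,dz=.0182):
    c=snap('wrist'); p0,a,z=jaw()
    im=c['pixels'];hsv=cv2.cvtColor(im,cv2.COLOR_RGB2HSV); m=cv2.inRange(hsv,(18,150,130),(35,255,255))
    n,l,s,ce=cv2.connectedComponentsWithStats(m[60:135])
    S=sorted([ (ce[i]+[0,60]).round(1) for i in range(1,n) if s[i,4]>9],key=lambda p:p[0]);print(S)
    k=plane(c,e,p0[2]/1000+dz)[:,:2]*1000; ex=k[1]-k[0];L=np.hypot(*ex);ex/=L
    C=k.mean(0)-62*np.array([-ex[1],ex[0]])
    print('tcp',p0.round(1),a.round(2),'tilt',z[:2].round(4),'board C',C.round(1),'w',L.round(1),'ang',np.degrees(np.arctan2(ex[1],ex[0])).round(2))
    if len(S)==2:
        s=plane(c,S,.0105)[:,:2]*1000; ex=s[1]-s[0]; ex/=np.hypot(*ex); F=s.mean(0)-78.5*np.array([-ex[1],ex[0]])
        print('F',F.round(1),np.degrees(np.arctan2(ex[1],ex[0])).round(2),'need',(F-C).round(1))
E
python3 -c "
from h import *
bb([[202.5,140.5],[308.5,140.5]])"
```

```text
[array([202.8, 105. ]), array([306.6, 104.5])]
tcp [456.4 -66.7 101.7] -4.18 tilt [0.002  0.0001] board C [457.1 -67.6] w 56.8 ang -4.22
F [457.4 -67. ] -3.94 need [0.4 0.7]
```

```bash
python3 -m pendant '[[[0,0,-2],[0,0,0.1],255],[[0,0,-1.5],[0,0,0],255],[[0,0,-0.3],[0,0,0],255],[[0,0,0],[0,0,0],255],[[0,0,0],[0,0,0],255]]'; python3 - <<'E'
from h import *
print(manip.get_obs()['ft_force']); c=snap('wrist','w32.png'); bb([[202.5,140.5],[308.5,140.5]])
E
```

```text
clock: 33.25
position: [0.4576, -0.0632, 0.0633]
ee_rot: [0.999, -0.033, 0.002, -0.001]
ft_force: [1.2, 0.4, -1.4]
grip_width: 0.134
[ 1.15710766  0.36902555 -1.43112499]
[array([193.3, 110.6]), array([314.5, 111. ])]
tcp [457.7 -63.4  63.4] -3.75 tilt [0.0036 0.0008] board C [458.4 -63.8] w 56.9 ang -3.75
F [457.3 -67.1] -3.91 need [-1.1 -3.3]
```

View pics/w32.png

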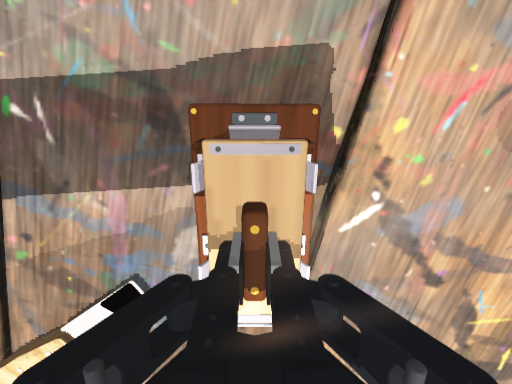

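```bash
python3 -m pendant '[[[-0.1,-0.3,-0.5],[0,0.2,0],255],[[0,0,-0.2],[0,0,0],255],[[0,0,0],[0,0,0],255],[[0,0,0],[0,0,0],255]]'; python3 - <<'E'
from h import *
print(manip.get_obs()['ft_force']); bb([[202.5,140.5],[308.5,140.5]])
E
```

```text
clock: 33.85
position: [0.4568, -0.067, 0.0562]
ee_rot: [0.999, -0.033, 0.0, -0.0]
ft_force: [0.2, -0.3, -1.6]
grip_width: 0.135
[ 0.23142586 -0.31685476 -1.57320817]
[array([191.7, 105.4]), array([318.1, 105.8])]
tcp [456.8 -66.9  56.2] -3.78 tilt [0.0004 0.0004] board C [457.6 -67.5] w 56.8 ang -3.77
F [457.2 -67. ] -3.94 need [-0.4  0.5]
```

```bash
python3 -m pendant '[[[0,0,-0.5],[0,0,0],255],[[0,0,-0.4],[0,0,0],255]]';python3 -m pendant '[[[0,0,-0.3],[0,0,0],255],[[0,0,-0.3],[0,0,0],255]]'; python3 - <<'E'
from h import *
print(manip.get_obs()['ft_force']); bb([[202.5,140.5],[308.5,140.5]])
E
```

```text
clock: 34.15
position: [0.4572, -0.0669, 0.0472]
ee_rot: [0.999, -0.033, 0.001, -0.0]
ft_force: [0.3, 0.4, 5.7]
grip_width: 0.137
clock: 34.4
position: [0.4588, -0.067, 0.042]
ee_rot: [0.999, -0.033, 0.002, 0.0]
ft_force: [-1.5, -0.2, 13.0]
grip_width: 0.135
[-1.45116931 -0.17895513 13.03086771]
[array([184.1, 105.9]), array([319.6, 106.3])]
tcp [458.9 -67.   41.8] -3.78 tilt [ 0.004  -0.0006] board C [459.6 -67.5] w 56.9 ang -3.8
F [457.3 -67.1] -3.92 need [-2.3  0.5]
```

```bash
python3 -m pendant '[[[-0.2,0,-0.3],[0,0.2,0],255],[[-0.1,0,-0.3],[0,0.1,0],255]]';python3 -m pendant '[[[-0.1,0,-0.3],[0,0.1,0],255]]'; python3 - <<'E'
from h import *
print(manip.get_obs()['ft_force'],jaw())
E
```

```text
clock: 34.7
position: [0.4574, -0.0671, 0.0365]
ee_rot: [0.999, -0.033, 0.001, 0.0]
ft_force: [0.3, 0.9, 0.8]
grip_width: 0.137
clock: 34.83
position: [0.4564, -0.0671, 0.0332]
ee_rot: [0.999, -0.033, -0.0, 0.0]
ft_force: [0.4, 0.7, -1.3]
grip_width: 0.137
[ 0.35951255  0.72212027 -1.2908647 ] (array([456.39435543, -67.06473671,  33.23050422]), np.float64(-3.7852639806481525), array([-2.34453972e-04, -9.88100626e-04, -9.99999484e-01]))
```

```bash
python3 -m pendant '[[[0,0,-0.2],[0,0,0],255]]';python3 -m pendant '[[[0,0,-0.1],[0,0,0],255]]';python3 -m pendant '[[[0,0,-0.1],[0,0,0],255]]'; python3 - <<'E'
from h import *
print(manip.get_obs()['ft_force'],jaw());c=snap('wrist','w33.png'); c=snap('scene','s33.png')
cv2.imwrite('pics/s33c.png',cv2.resize(c['pixels'][120:240,240:360,::-1],None,fx=5,fy=5))
E
```

```text
clock: 34.95
position: [0.4557, -0.067, 0.0305]
ee_rot: [0.999, -0.033, -0.001, 0.0]
ft_force: [-0.3, -0.2, -1.7]
grip_width: 0.133
clock: 35.08
position: [0.4555, -0.067, 0.0297]
ee_rot: [0.999, -0.033, -0.001, 0.0]
ft_force: [-6.8, 0.6, 21.8]
grip_width: 0.134
clock: 35.2
position: [0.4555, -0.067, 0.0297]
ee_rot: [0.999, -0.033, -0.001, 0.001]
ft_force: [-11.0, 1.0, 28.8]
grip_width: 0.134
[-10.99195855   0.98320724  28.83996071] (array([455.53727884, -67.00409831,  29.66166454]), np.float64(-3.785567626914894), array([-0.00303835, -0.00171998, -0.99999391]))
```

View pics/w33.png

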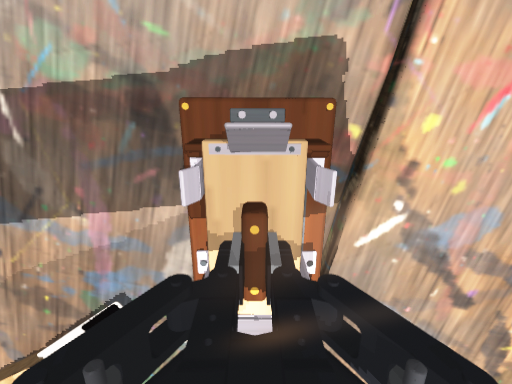

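View pics/s33c.png

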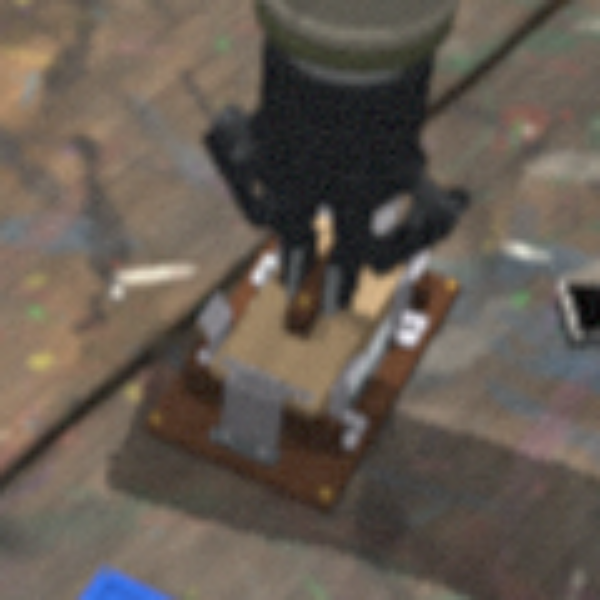

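```bash
python3 -m pendant '[[[0,0,0.1],[0,0,0],255],[[0,0,0],[0,0,0],200],[[0,0,0],[0,0,0],160],[[0,0,0],[0,0,0],150]]' 20; python3 -m pendant '[[[0,0,2],[0,0,0],150],[[0,0,4],[0,0,0],150],[[0,0,4],[0,0,0],100],[[0,0,3],[0,0,0],60],[[0,0,0],[0,0,0],0],[[0,0,0],[0,0,0],0]]'; python3 - <<'E'
from h import *
print(manip.get_obs()['ft_force'],jaw());c=snap('wrist','w34.png'); P=cloud(c)*1000; np.save('P34.npy',P)
c=snap('scene','s34.png')
cv2.imwrite('pics/s34c.png',cv2.resize(c['pixels'][120:240,240:360,::-1],None,fx=5,fy=5))
E
```

```text
clock: 35.8
position: [0.4555, -0.067, 0.0307]
ee_rot: [0.999, -0.033, -0.001, 0.001]
ft_force: [0.5, -0.1, 0.6]
grip_width: 0.415
clock: 36.55
position: [0.4544, -0.0666, 0.1636]
ee_rot: [0.999, -0.033, -0.002, 0.001]
ft_force: [-0.2, -0.0, -0.2]
grip_width: 0.996
[-0.22065189 -0.00968621 -0.24284112] (array([454.43719994, -66.60812174, 163.62060592]), np.float64(-3.7572671969738924), array([-0.00448191, -0.00104234, -0.99998941]))
```

View pics/w34.png

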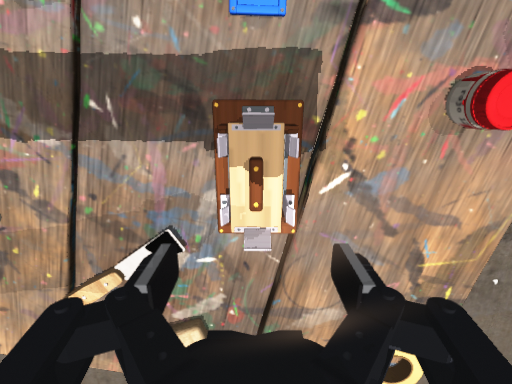

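View pics/s34c.png

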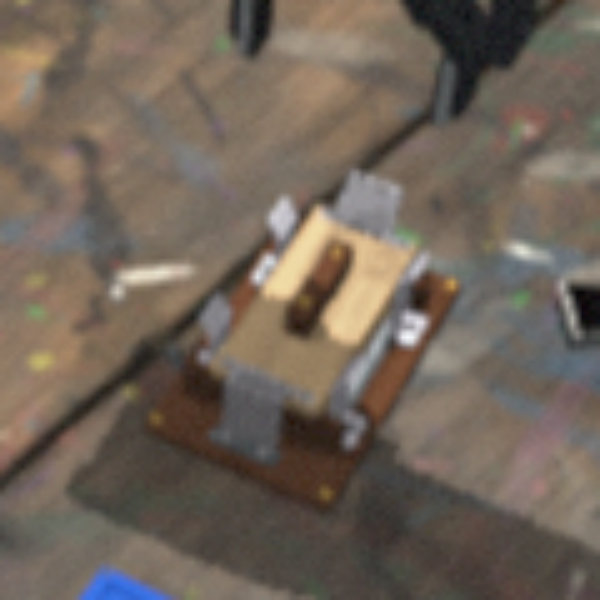

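```bash
python3 - <<'E'
from h import *
P=np.load('P34.npy')
for u,v in [(236,135),(277,135),(236,222),(274,222),(240,180),(272,180)]: print((u,v),np.median(P[v-1:v+2,u-1:u+2],axis=(0,1)).round(1))
F=np.array([457.2,-67]);a=np.radians(-3.9);ex=np.array([np.cos(a),np.sin(a)]);ey=np.array([-ex[1],ex[0]])
for v in list(range(104,134,3))+list(range(222,252,3)):
    q=P[v,258]; print(v,'y',((q[:2]-F)@ey).round(1),'h',(q[2]-10).round(1))
im=cv2.imread('pics/w34.png')[95:255,205:315]; cv2.imwrite('pics/w34c.png',cv2.resize(im,None,fx=3.7,fy=3.7,interpolation=cv2.INTER_CUBIC))
E
```

```text
(236, 135) [438.6 -16.6  47.2]
(277, 135) [480.6 -19.4  47. ]
(236, 222) [ 429.9 -114.3   47.3]
(274, 222) [ 473.4 -117.5   46.8]
(240, 180) [438.6 -64.6  47.5]
(272, 180) [473.3 -67.1  47.1]
104 y 79.0 h -0.5
107 y 75.8 h 2.7
110 y 72.6 h 2.9
113 y 71.6 h 59.5
116 y 68.8 h 57.0
119 y 66.0 h 54.5
122 y 62.9 h 50.2
125 y 59.7 h 44.8
128 y 56.4 h 40.5
131 y 53.1 h 37.5
222 y -48.6 h 37.9
225 y -52.6 h 37.5
228 y -56.3 h 37.7
231 y -57.0 h 43.8
234 y -60.0 h 45.4
237 y -62.1 h 48.4
240 y -64.5 h 51.0
243 y -66.0 h 55.1
246 y -68.7 h 56.8
249 y -70.7 h 59.8
```

View pics/w34c.png

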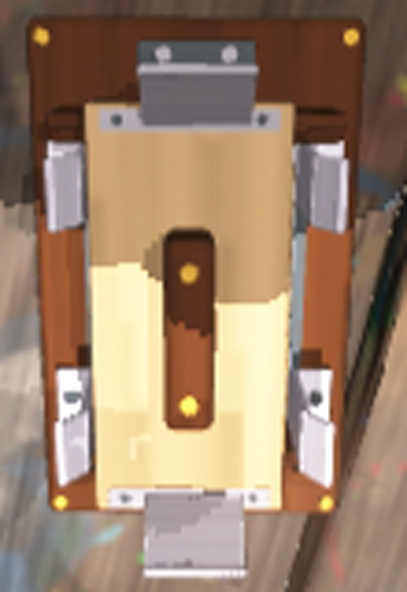

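```bash
python3 -c "
from h import *
print(manip.hand_in(), manip.get_obs()['clock'])"
```

```text
the job is handed in; nothing more can be done
the job is handed in; nothing more can be done
```

The pack is loaded and clipped, and the job is handed in at about 36.7 s of the 102 s allowed. The order was film plate with star, test screen, cork-faced pressure board, then the back board with its bar up. I pushed the back board down until both clips snapped, then let go and backed off.

**Last checks (depth, wrist camera):**
- The back board's panel is level to about 1 mm, 37–38 mm above the glass (38 nominal).
- Both clip noses are at about |y| 56 mm and 40 mm above the glass, over the board's ends. Both clips look relaxed in the wrist and scene views.
- The push peaked at about 13 N on the lips and then fell off. At the bottom the highest reading was about 29 N vertically.
- The gripper was open about 10 cm above the pack, touching nothing.

**What disagreed or went wrong:**
- **Fingertips:** they stood about 25–30 mm behind the reported TCP, not 17 mm ahead of it. My first close on the film plate was therefore in the air above it, and I corrected that from the images.
- **Contact force:** setting the film plate down gave one reading of about 91 N vertically (about 98 N in total) at the wrist. That is below the 120 N limit, and I used smaller steps after it. I could not measure how much of it, if any, counted towards the separate 40 N limit on the gripper's body; only the fingers and the held plate were in contact.
- **Frame position:** one early reading was off by about 6 mm because the arm had not settled. I measured it again and it then agreed with the other cameras to about 2 mm.

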